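# Slide the water pot off the heat and dip-check its level

## Task

Slide the steel water pot along the warming plate from the orange place to the middle of the blue place, without lifting it. Then take the gauge rod from its rack, push it into the pot's slanting guide tube until the collar stops on the tube's rim, and draw it out again. Finish while still holding the rod in the air, clear of everything, lying level and still with its tip a hand's breadth (60 to 160 mm) above the middle of the lit reading disc; leave the dish, the tip box and the jar alone.

Things in the scene. Friction and masses are not known exactly. Their poses are not given: they have to be found in the camera images.
- pot: Round steel pot with a fixed dark lid, 110 mm across, with a flat foot flange 140 mm across and 7 mm thick; lid top 64 mm above its underside, about 0.85 kg, loose, standing on the warming plate. Origin: centre of the underside. z up; x horizontal, towards the side where the blue guide tube sticks out. The bar handle on top is fixed to the pot.
- pot_handle (a point): Centre of the pot's black bar handle, 89 mm above the pot's underside, on its axis. The bar is 52 mm long along the pot's x, 14 mm wide along y, 14 mm tall; 18 mm free under it down to the lid.
- pot_mouth (a point): Centre of the rim of the blue guide tube, 110 mm from the pot's axis along the pot's x and 90 mm above its underside. This point's z axis runs along the tube, out of the mouth: outward and up, 40 degrees above level. Straight bore 13 mm wide, starting with a 16 mm deep funnel 25 mm wide at the mouth; rim 33 mm outside diameter. The bore is clear for more than 105 mm from the mouth.
- mark_hot: Orange ring mark 160 mm across, flat on the warming plate: the hot place, where the pot starts (within a few mm). Origin: its centre, on the plate's top face, 12 mm above the bench.
- mark_cool: Blue ring mark 160 mm across with a blue dot in its middle (the same shape as the orange one), flat on the plate 170 mm to one side of the orange one, left or right. Origin: its centre, on the plate's top face, 12 mm above the bench. The white plate is fixed, smooth, 240 mm by 370 mm; its long side runs along the line of the two marks.
- rod: Gauge rod, 220 mm long, 70 g, loose, lying level in its rack, axis 55 mm above the bench, tip roughly towards the robot. Origin: middle of its green handle block (70 long, 14 wide, 18 mm tall). x along the rod to the tip, z up as it lies. Steel ends 8 mm thick; brass collar 34 mm across, 55 to 63 mm ahead of the origin, then the 8 mm gauge shank.
- rod_collar (a point): Centre of the collar's stop face, which faces the tip: 63 mm ahead of the rod's origin along its x.
- rod_tip (a point): End of the gauge tip, with black graduations behind it: 163 mm ahead of the rod's origin, 100 mm beyond the stop face.
- rack: White fixed rod rack: base 200 mm by 50 mm, 8 mm thick, with two posts that carry the rod in open V notches 48 mm behind and 105 mm ahead of its origin; lift the rod straight up. Nothing but the base lies under the handle. Origin on the bench under the middle of the handle; x along the rod to its tip.
- disc: Fixed round reading disc, 90 mm across, 19 mm high, black with a white lit face. Origin: centre of its underside on the bench.
- dish: Bystander: closed glass dish, 64 mm across, 16 mm high. Origin: centre of underside.
- tipbox: Bystander: red tip box with clear top, 85 by 120 by 65 mm. Origin: centre of underside.
- reagent: Bystander: small jar with blue cap, 48 mm across, 85 mm high. Origin: centre of underside.
There are look-alikes about, which are no part of the job. Of the things shaped like the rack, the white one is meant.

How it is judged:
By the outcome, as a careful person would: the job done as asked, in the order asked, and still so for the second after the job is handed in, while the arm keeps its last pose, push and grip.
It also fails if it takes over 67 s, if anything falls off the work surface, if the arm or the gripper's body presses on something with over 40 N, if the wrist force passes 120 N, or if a joint passes its speed limit or range.

## Robot

A 6-joint arm with a two-finger parallel gripper is mounted at the origin on the work surface. World frame = base frame: x ahead of the robot, y to its left, z up, the work surface at z = 0. Lengths are in mm, angles in degrees, forces in N, time in s.
With the tool pointing down it reaches from about 350 to 850 mm from the base axis. Payload 8.1 kg.
Tool frame: the origin (TCP) lies on the mounting face of the last link; the fingertips stand 173 mm ahead of it and the grasp point (between the pads) lies 155 mm ahead of it; z points along the fingers, y is the direction in which the jaws open and shut (so a half turn about z gives the same grasp; the last joint's range is limited). The gripper opens to 85 mm and grips with 20 to 120 N. Pads are 22 mm wide; open, the fingers measure 114 mm over their backs; the gripper's body (76 mm by 85 mm) begins 54 mm behind the grasp point. The pads swing forward as they close: fully open they stand 13 mm farther back than shut.
Start: joints at [-75.596, 7.471, 85.268, -0, 87.261, -4.893], TCP at [198.302, -566.289, 404.692] pointing down, gripper open.
Joint ranges: [-169.43, 169.43], [-51.17, 129.36], [1.28, 143.12], [-76.62, 256.62], [0, 156.53], [-152.29, 152.29]. Speed limits (degrees/s): [136.94, 136.94, 159.86, 180, 180, 180].

## Interface

Orientations are given as [roll, pitch, yaw] about the fixed x, y, z axes, in that order (R = Rz(yaw) Ry(pitch) Rx(roll)).
In Python, from bench import * gives the robot as it stands.
- The arm moves only by the shell command python3 -m jog 'ROWS' [FORCE]. ROWS is JSON, a list of rows, each an object of numbers: "tx", "ty", "tz": the shift along the tool's x, y, z as a fraction of full scale; "ax", "ay", "az": the turn, a rotation vector about the tool's x, y, z as a fraction of full scale; "hand": the opening, from 0 (shut) to 1 (fully open). A call has 1 to 5 rows; each row is the pose to reach, as a shift and turn from the pose commanded when the call began, along the tool's axes at that moment; what a row does not reach only later rows make up. Full scale, the value 1, is 150 mm for a shift and 45 degrees for a turn. A row lasts 1/12 s, in which the tool goes at most 41.7 mm and 7.16 degrees, less where a joint would pass 70% of its speed; a pose out of reach is approached as far as the arm can. A call with a number of a shift or a turn outside -1 to 1 is refused whole. A call with a gripper value outside its range is refused whole. The fingers move at their own pace and stop on an object; FORCE is the grip in N (left out, the last holds). Time passes only in rows, so rows that repeat a pose let the fingers close. It gives the time, the measured TCP pose, the force and the opening at its end, in the units of the state.
- sense(): the state, without advancing time (a new reading comes with each control period).
- snapshot(name): name is "side" or "top" or "wrist"; returns a dict with "pixels" (480x640x3 uint8, red, green, blue), "z_map" (480x640 float32, mm along the optical axis (not along the pixel's ray), 0 where there is no reading), "intrinsics" (3x3 intrinsics, pixels), "R" (3x3) and "t" (3): a world point X has camera coordinates R X + t. Camera axes: x right, y down, z forward; pixel columns grow to the right and rows downward; lengths in mm; the calibration is good to about 2 mm. A picture is of the moment at which its call begins.
- hand_in(): hands the job in, once; it reports no verdict.
The state is a dict: "time": time; "joint_pos": joint angles; "qd": joint speeds; "joint_efforts": joint torques, N m; "tool_pos": TCP position; "tcp_rot": TCP orientation; "ft_force": force on the tool from outside, world axes, zero at the start; "wrist_torque": the same for the moment, N m; "finger_gap": finger opening in mm.
Only numpy, scipy, OpenCV 4.12 (cv2) and the standard library are available. Lean on these libraries where they do the work, as an engineer would, in place of code of your own. Each camera call takes 0.05 s, during which the arm holds its last target.

## Working session

There is one attempt and no reset: what is moved stays moved. The work goes in short steps, Python scripts to look and compute and a shell command to move; the robot and the scene stay as the last step left them, time stands still between calls to the robot, and variables do not carry over. Pictures are saved under pics/ and viewed, and the job is handed in when it is done.

```bash
mkdir -p pics; ls
python3 - <<'E'
from bench import *
import cv2,numpy as np
print(sense())
for n in("side","top"):
    s=snapshot(n); cv2.imwrite(f"pics/{n}0.png",cv2.cvtColor(s["pixels"],cv2.COLOR_RGB2BGR))
    np.savez(f"pics/{n}0.npz",**{k:np.array(v) for k,v in s.items()})
    print(n,s["intrinsics"],s["R"],s["t"])
E
```

```text
pics
{'time': 0.0, 'joint_pos': array([-7.55957043e+01,  7.51607205e+00,  8.53295458e+01,  5.99296080e-04,
        8.72607391e+01, -4.89286438e+00]), 'qd': array([-0.03487827, -0.1119121 , -0.00749595,  0.02555714,  0.0321161 ,
        0.00903682]), 'joint_efforts': array([ 1.21492511e-03, -5.69396281e+01, -5.00548053e+01, -1.23489172e-04,
        1.48564309e-02,  2.23206814e-05]), 'tool_pos': array([ 198.24894752, -566.06157759,  403.63152176]), 'tcp_rot': array([-1.79894082e+02, -9.66785888e-03,  1.92971219e+01]), 'ft_force': array([ 0.01792002,  0.21725056, -0.20075027]), 'wrist_torque': array([-0.02027354, -0.01147202,  0.01751186]), 'finger_gap': 85.42622001673058}
side [[494.93816003   0.         319.33990284]
 [  0.         494.93816003 237.65957121]
 [  0.           0.           1.        ]] [[-0.99865462 -0.04693636  0.02204393]
 [-0.04345518  0.52553925 -0.84965884]
 [ 0.02829495 -0.84947365 -0.52687182]] [ 462.80597409  128.76784186 1298.8140048 ]
top [[437.29731491   0.         318.16351788]
 [  0.         437.29731491 244.04005313]
 [  0.           0.           1.        ]] [[-0.019599   -0.99975795 -0.00999582]
 [-0.99691358  0.02030147 -0.07583647]
 [ 0.07602105  0.00847865 -0.99707016]] [ -28.47040129  487.60366823 1068.2428119 ]
```

View pics/side0.png

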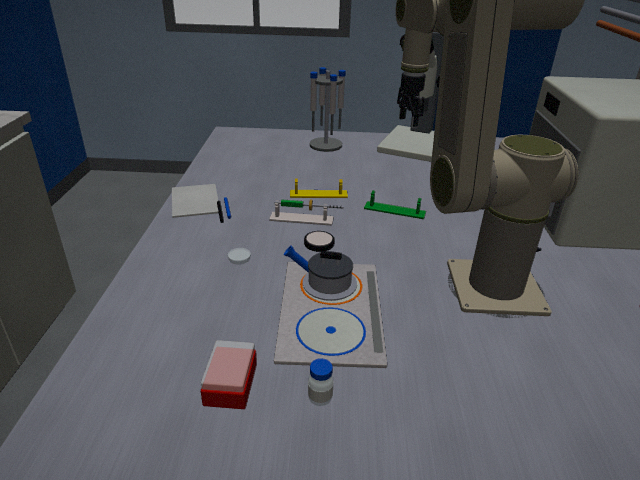

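View pics/top0.png

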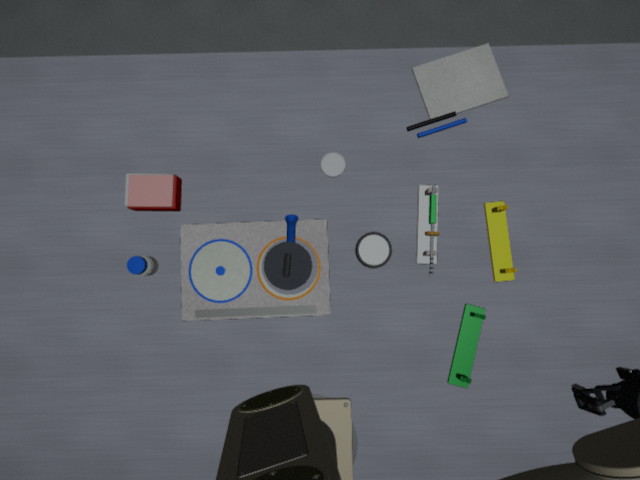

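The top view shows the pot on the orange ring (288,267) and the blue mark to its left (220,271). The racks are white with the rod (427,225), yellow (500,240) and green (467,345); the white one fits. The disc is at (374,250), with a black rim and white face. The glass dish is at (333,164), the tip box at (153,192) and the jar at (140,266).

```bash
cat > h.py <<'E'
import numpy as np,cv2
from scipy.spatial.transform import Rotation as Ro
def load(f): return dict(np.load(f))
def ray(s,uv,z):
    d=s["R"].T@(np.linalg.inv(s["intrinsics"])@np.array([uv[0],uv[1],1.]))
    c=-s["R"].T@s["t"]; return c+d*(z-c[2])/d[2]
def proj(s,X):
    p=s["intrinsics"]@(s["R"]@np.array(X,float)+s["t"]); return p[:2]/p[2]
def two(s1,uv1,s2,uv2):
    A=[];b=[]
    for s,uv in((s1,uv1),(s2,uv2)):
        d=s["R"].T@(np.linalg.inv(s["intrinsics"])@np.array([uv[0],uv[1],1.]));d/=np.linalg.norm(d)
        c=-s["R"].T@s["t"];P=np.eye(3)-np.outer(d,d);A.append(P);b.append(P@c)
    return np.linalg.lstsq(np.vstack(A),np.hstack(b),rcond=None)[0]
def rot(rpy): return Ro.from_euler('xyz',rpy,degrees=True).as_matrix()
E
python3 - <<'E'
from h import *
for n,(x,y,w,h) in (("top",(170,120,320,200)),):
    s=load(f"pics/{n}0.npz");im=cv2.cvtColor(s["pixels"],cv2.COLOR_RGB2BGR)
    a=im[200:325,175:335];cv2.imwrite("pics/c1.png",cv2.resize(a,None,fx=5,fy=4.8,interpolation=cv2.INTER_CUBIC))
    a=im[175:285,350:490];cv2.imwrite("pics/c2.png",cv2.resize(a,None,fx=5,fy=5,interpolation=cv2.INTER_CUBIC))
s=load("pics/side0.npz");im=cv2.cvtColor(s["pixels"],cv2.COLOR_RGB2BGR)
cv2.imwrite("pics/c3.png",cv2.resize(im[170:290,260:380],None,fx=5,fy=5,interpolation=cv2.INTER_CUBIC))
E
```

```text
(no output)
```

View pics/c1.png

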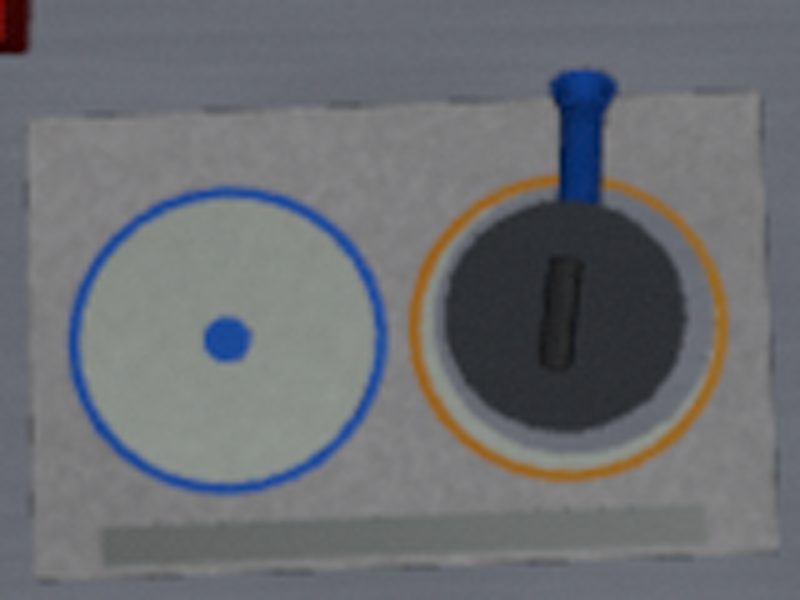

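View pics/c2.png

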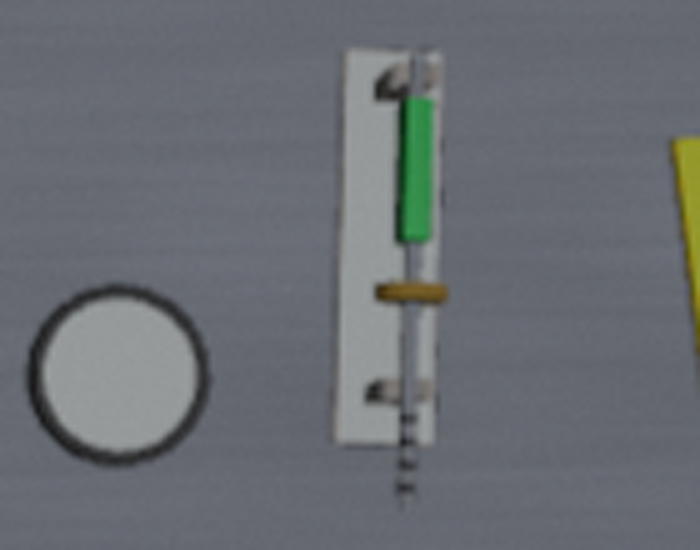

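View pics/c3.png

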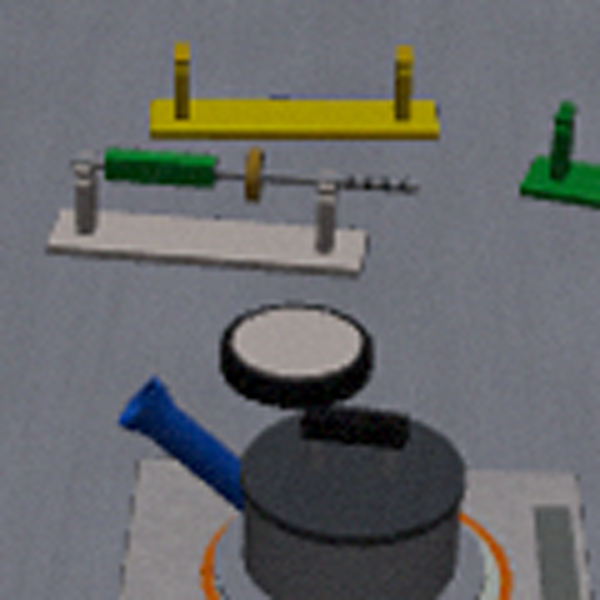

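The enlarged crops confirm the white rack (top 427,225) holds the rod, tip towards the robot. The pot's tube points away from the robot. Next I measure positions.

```bash
python3 - <<'E'
from h import *
s=load("pics/top0.npz");S=load("pics/side0.npz")
rgb=s["pixels"].astype(int);R,G,B=rgb[...,0],rgb[...,1],rgb[...,2]
zm=s["z_map"]
def pts(m):
    ys,xs=np.nonzero(m);return np.c_[xs,ys].astype(float)
def box(m,x0,x1,y0,y1):
    k=np.zeros_like(m);k[y0:y1,x0:x1]=m[y0:y1,x0:x1];return k
def rc(m,lab,z):
    p=pts(m);q=np.array([ray(s,a+0.0,z) for a in p])[:,:2];
    e=cv2.minEnclosingCircle(q.astype(np.float32));print(lab,len(p),"mean",q.mean(0),"circ",e);return q
blue=(B>R+50)&(B>G+40)
q=rc(box(blue,175,265,230,310),"blue mark",12)
rc(box(blue,210,232,262,282),"blue dot",12)
q=rc(box((R>B+50)&(R>G+20),250,330,230,305),"orange",12)
A=np.c_[2*q,np.ones(len(q))];sol=np.linalg.lstsq(A,(q**2).sum(1),rcond=None)[0];print("orange fit",sol[:2],np.sqrt(sol[2]+sol[0]**2+sol[1]**2))
q=rc(box((rgb.sum(2)<190),255,325,235,300),"lid",76)
q=rc(box((rgb.sum(2)<130),275,300,245,285),"handle",108)
print("handle rect",cv2.minAreaRect(q.astype(np.float32)))
q=rc(box(blue,275,305,200,245),"tube",102)
p=pts(box(blue,280,302,205,225));print("rim top px",p.min(0),p.max(0))
q=rc(box((G>R+40)&(G>B+40),420,445,185,230),"rod handle",64)
print(cv2.minAreaRect(q.astype(np.float32)))
q=rc(box((R>G+30)&(G>B+20),420,445,225,240),"collar",55)
q=rc(box((R>150)&(G>150)&(B>140),352,395,228,272),"disc",19)
q=rc(box((rgb.sum(2)<160),350,398,225,275),"disc rim",15)
E
python3 -c "
from h import *
s=load('pics/top0.npz')
print('tip',ray(s,(350+403/5,175+500/5),55),'rear',ray(s,(350+420/5,175+52/5),55))
print(ray(s,(333,164),16),ray(s,(153,192),65),ray(s,(140,266),85))
z=s['z_map'];print(z[267,288],z[225,345])"
```

```text
blue mark 481 mean [426.5612067  206.33736989] circ ((426.5804138183594, 207.680419921875), 79.86801147460938)
blue dot 66 mean [427.12200151 208.03603948] circ ((427.496337890625, 207.8876495361328), 11.246533393859863)
orange 421 mean [423.93336182  38.85788076] circ ((430.0162353515625, 37.60361862182617), 79.92682647705078)
orange fit [430.18666138  37.5967931 ] 76.92108844323104
lid 1830 mean [436.03066769  34.15976455] circ ((442.38409423828125, 31.03011703491211), 64.06243133544922)
handle 173 mean [434.52651105  34.21366554] circ ((433.8856506347656, 34.079742431640625), 27.445661544799805)
handle rect ((433.8887634277344, 34.143104553222656), (17.676055908203125, 54.87405014038086), 83.43244934082031)
tube 224 mean [521.9332757   23.27371656] circ ((519.4168701171875, 23.02135467529297), 30.984500885009766)
rim top px [285. 215.] [297. 224.]
rod handle 146 mean [ 562.22146489 -314.20376417] circ ((563.0711059570312, -314.54193115234375), 32.98017501831055)
((563.1187133789062, -313.3451843261719), (11.90131950378418, 65.2715835571289), 87.71914672851562)
tip [ 404.75044087 -304.8366562    55.        ] rear [ 620.67750987 -321.48184141   55.        ]
[688.96784346 -79.60852739  16.        ] [617.17693583 356.72149618  65.        ] [438.95648534 377.76268179  85.        ]
992.7839 1109.4137Traceback (most recent call last):
  File "<stdin>", line 24, in <module>
  File "<stdin>", line 10, in rc
IndexError: too many indices for array: array is 1-dimensional, but 2 were indexed
```

```bash
cat >> h.py <<'E'
def plan(pos,rpy_or_R,grasp=True,maxt=43,maxs=145):
    """pos: grasp point (155 ahead) if grasp"""
    from bench import sense
    st=sense();R=rot(st["tcp_rot"]);p=np.array(st["tool_pos"])
    Rt=np.array(rpy_or_R,float); Rt=rot(Rt) if Rt.ndim==1 else Rt
    pt=np.array(pos,float)-(155*Rt[:,2] if grasp else 0)
    d=R.T@(pt-p)/150; w=Ro.from_matrix(R.T@Rt).as_rotvec(degrees=True)/45
    print("t=%.2f"%st["time"],"grasp now",np.round(p+155*R[:,2],1),"rpy",np.round(st["tcp_rot"],2),"F",np.round(st["ft_force"],1),"gap %.1f"%st["finger_gap"],"q",np.round(st["joint_pos"]))
    print("  t*:",np.round(d,3)," a*:",np.round(w,3))
def vert(yaw): # tool down, tool x at yaw
    return rot([180,0,yaw])
E
python3 -c "
from h import *
s=load('pics/top0.npz')
print('disc',ray(s,(373.6,250),19),'mouth',ray(s,(291.6,218.3),102))
plan([434,34,200],vert(173.4))
plan([350,-400,250],vert(56))"
```

```text
disc [ 469.28634599 -175.25483081   19.        ] mouth [541.29290525  21.12918194 102.        ]
t=0.10 grasp now [ 198.2 -565.8  248.7] rpy [-1.799e+02 -1.000e-02  1.930e+01] F [ 0.3 -0.7 -1. ] gap 85.6 q [-76.   8.  85.  -0.  87.  -5.]
  t*: [ 2.805 -3.256  0.331]  a*: [-0.000e+00 -3.000e-03 -3.425e+00]
t=0.10 grasp now [ 198.2 -565.8  248.7] rpy [-1.799e+02 -1.000e-02  1.930e+01] F [ 0.3 -0.7 -1. ] gap 85.6 q [-76.   8.  85.  -0.  87.  -5.]
  t*: [ 1.321 -0.711 -0.007]  a*: [-0.002 -0.001 -0.816]
```

```bash
python3 -m jog '[{"tx":0.95,"ty":-0.55,"az":-0.8},{"tx":0.95,"ty":-0.55,"az":-0.8},{"tx":0.95,"ty":-0.55,"az":-0.8},{"tx":0.95,"ty":-0.55,"az":-0.8},{"tx":0.95,"ty":-0.55,"az":-0.8}]'; python3 -c "
from h import *
plan([434,34,220],vert(173.4))
plan([440,-300,250],vert(92))"
```

```text
t=0.10 grasp now [ 198.2 -565.8  248.7] rpy [-1.799e+02 -1.000e-02  1.930e+01] F [ 0.3 -0.7 -1. ] gap 85.6 q [-76.   8.  85.  -0.  87.  -5.]
  t*: [ 2.805 -3.256  0.197]  a*: [-0.000e+00 -3.000e-03 -3.425e+00]
t=0.10 grasp now [ 198.2 -565.8  248.7] rpy [-1.799e+02 -1.000e-02  1.930e+01] F [ 0.3 -0.7 -1. ] gap 85.6 q [-76.   8.  85.  -0.  87.  -5.]
  t*: [ 2.107 -1.142 -0.006]  a*: [-2.000e-03 -1.000e-03 -1.616e+00]invalid input at $[0]: expected keys tx, ty, tz, ax, ay, az, hand
```

```bash
python3 -m jog '[{"tx":0.95,"ty":-0.55,"tz":0,"ax":0,"ay":0,"az":-0.8,"hand":1},{"tx":0.95,"ty":-0.55,"tz":0,"ax":0,"ay":0,"az":-0.8,"hand":1},{"tx":0.95,"ty":-0.55,"tz":0,"ax":0,"ay":0,"az":-0.8,"hand":1},{"tx":0.95,"ty":-0.55,"tz":0,"ax":0,"ay":0,"az":-0.8,"hand":1},{"tx":0.95,"ty":-0.55,"tz":0,"ax":0,"ay":0,"az":-0.8,"hand":1}]'; python3 -c "
from h import *
plan([434,34,220],vert(173.4))
plan([440,-300,250],vert(92))"
```

```text
time: 0.52
tool_pos: [309.2, -436.8, 404.3]
tcp_rot: [-180.0, -0.2, 55.7]
ft_force: [-0.8, 0.9, 0.3]
finger_gap: 85.1
t=0.52 grasp now [ 309.5 -436.3  249.3] rpy [-179.98   -0.19   55.73] F [-0.8  0.9  0.3] gap 85.1 q [-60.  -3.  96.   0.  87. -26.]
  t*: [ 3.061 -1.08   0.205]  a*: [ 0.004 -0.003 -2.615]
t=0.52 grasp now [ 309.5 -436.3  249.3] rpy [-179.98   -0.19   55.73] F [-0.8  0.9  0.3] gap 85.1 q [-60.  -3.  96.   0.  87. -26.]
  t*: [ 1.245e+00  2.070e-01 -1.000e-03]  a*: [ 0.001 -0.004 -0.806]
```

```bash
python3 -m jog '[{"tx":1,"ty":0.2,"tz":0,"ax":0,"ay":0,"az":-0.8,"hand":1},{"tx":1,"ty":0.2,"tz":0,"ax":0,"ay":0,"az":-0.8,"hand":1},{"tx":1,"ty":0.2,"tz":0,"ax":0,"ay":0,"az":-0.8,"hand":1},{"tx":1,"ty":0.2,"tz":0,"ax":0,"ay":0,"az":-0.8,"hand":1},{"tx":1,"ty":0.2,"tz":0,"ax":0,"ay":0,"az":-0.8,"hand":1}]'; python3 -c "
from h import *
from bench import snapshot
s=snapshot('wrist');np.savez('pics/w1.npz',**{k:np.array(v) for k,v in s.items()});cv2.imwrite('pics/w1.png',s['pixels'][...,::-1])
plan([434,34,220],vert(173.4))"
```

```text
time: 0.93
tool_pos: [419.0, -331.7, 404.3]
tcp_rot: [179.9, -0.1, 91.5]
ft_force: [-0.1, -0.2, 0.5]
finger_gap: 85.6
t=0.98 grasp now [ 417.6 -333.   249.2] rpy [-1.7999e+02 -6.0000e-02  9.2080e+01] F [-1.3 -0.8  0.3] gap 85.3 q [-44.  -3.  96.   0.  87. -46.]
  t*: [2.442 0.198 0.197]  a*: [ 1.000e-03 -1.000e-03 -1.807e+00]
```

View pics/w1.png

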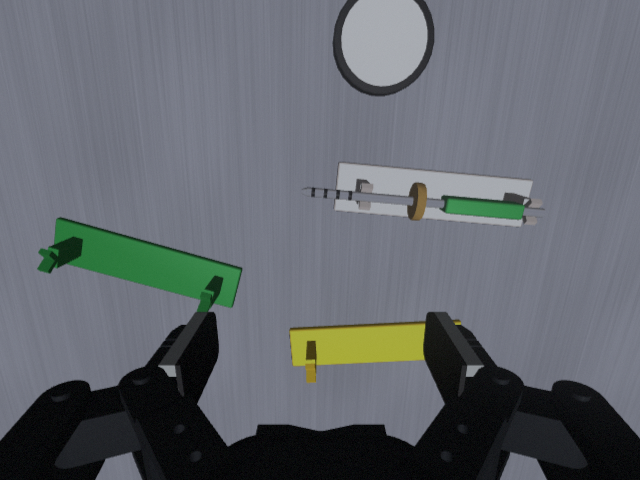

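The wrist view shows the rod from tip (304,190) to rear end (543,212), collar (418,202), disc (384,40).

```bash
python3 -c "
from h import *
s=load('pics/w1.npz')
t=ray(s,(305,190.5),55);r=ray(s,(543,212),55);print('tip',t,'rear',r,np.linalg.norm(t-r),np.degrees(np.arctan2((t-r)[1],(t-r)[0])))
print('origin',r+(t-r)*57/220, 'collar',ray(s,(418,202),55))
rgb=s['pixels'].astype(int);m=(rgb[...,1]>rgb[...,0]+40)&(rgb[...,1]>rgb[...,2]+40);m[:,:430]=0
ys,xs=np.nonzero(m);q=np.array([ray(s,a,64)[:2] for a in zip(xs,ys)],np.float32);print(cv2.minAreaRect(q),q.mean(0))
m=((rgb.min(2)>130)).astype(np.uint8);m[110:]=0;m[:,:320]=0;m[:,450:]=0
ys,xs=np.nonzero(m);q=np.array([ray(s,a,19)[:2] for a in zip(xs,ys)],np.float32);print(len(q),'disc',cv2.minEnclosingCircle(q))
"
```

```text
tip [ 405.24743015 -302.97356001   55.        ] rear [ 622.21262304 -316.53837065   55.        ] 217.3888198952031 176.42248555741023
origin [ 565.99891397 -313.02385153   55.        ] collar [ 507.37966902 -310.52430059   55.        ]
((564.189697265625, -313.18231201171875), (12.364347457885742, 68.29349517822266), 86.41307067871094) [ 564.12115 -313.14856]
6130 disc ((471.4073486328125, -173.1376953125), 37.85976028442383)
```

```bash
python3 -m jog '[{"tx":1,"ty":0.08,"tz":0,"ax":0,"ay":0,"az":-0.75,"hand":1},{"tx":1,"ty":0.08,"tz":0,"ax":0,"ay":0,"az":-0.75,"hand":1},{"tx":1,"ty":0.08,"tz":0,"ax":0,"ay":0,"az":-0.75,"hand":1},{"tx":1,"ty":0.08,"tz":0,"ax":0,"ay":0,"az":-0.75,"hand":1},{"tx":1,"ty":0.08,"tz":0,"ax":0,"ay":0,"az":-0.75,"hand":1}]'; python3 -c "
from h import *
plan([434,34,220],vert(173.4))"
```

```text
time: 1.4
tool_pos: [425.4, -181.8, 404.4]
tcp_rot: [180.0, -0.1, 125.0]
ft_force: [0.1, 0.5, 0.2]
finger_gap: 85.5
t=1.40 grasp now [ 425.3 -181.5  249.4] rpy [ 1.7995e+02 -9.0000e-02  1.2502e+02] F [0.1 0.5 0.2] gap 85.5 q [-30. -14. 106.   0.  88. -65.]
  t*: [1.145 0.873 0.199]  a*: [ 2.000e-03 -1.000e-03 -1.075e+00]
```

```bash
python3 -m jog '[{"tx":0.86,"ty":0.65,"tz":0,"ax":0,"ay":0,"az":-0.78,"hand":1},{"tx":0.86,"ty":0.65,"tz":0,"ax":0,"ay":0,"az":-0.78,"hand":1},{"tx":0.86,"ty":0.65,"tz":0,"ax":0,"ay":0,"az":-0.78,"hand":1},{"tx":0.86,"ty":0.65,"tz":0,"ax":0,"ay":0,"az":-0.78,"hand":1},{"tx":0.86,"ty":0.65,"tz":0,"ax":0,"ay":0,"az":-0.78,"hand":1}]'; python3 -c "
from h import *
from bench import snapshot
s=snapshot('wrist');np.savez('pics/w2.npz',**{k:np.array(v) for k,v in s.items()});cv2.imwrite('pics/w2.png',s['pixels'][...,::-1])
plan([434,34,220],vert(173.4))"
```

```text
time: 1.82
tool_pos: [432.0, -19.1, 404.5]
tcp_rot: [179.9, -0.1, 160.2]
ft_force: [0.9, -0.1, 0.1]
finger_gap: 85.2
t=1.87 grasp now [432.1 -21.1 249.5] rpy [ 1.7997e+02 -1.0000e-02  1.6066e+02] F [-0.4 -1.5  0.4] gap 85.0 q [-10. -19. 110.   0.  89. -80.]
  t*: [0.11  0.351 0.197]  a*: [ 0.001 -0.    -0.283]
```

View pics/w2.png

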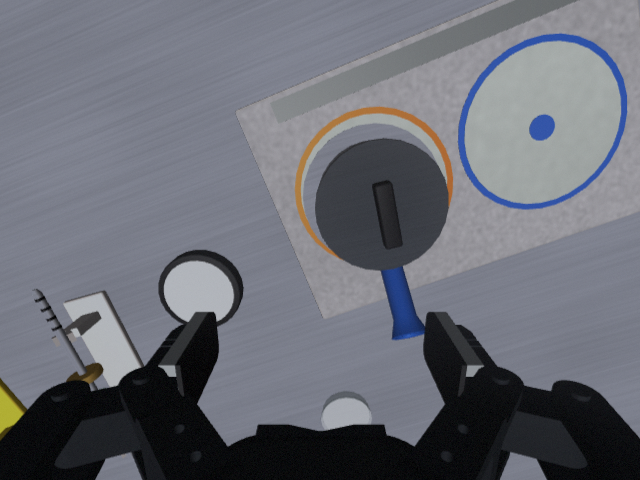

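The wrist view shows the handle from (382,183) to (394,246), blue dot (542,127), tube rim about (407,333).

```bash
python3 -c "
from h import *
s=load('pics/w2.npz');rgb=s['pixels'].astype(int)
def circ(m,z):
    ys,xs=np.nonzero(m);q=np.array([ray(s,a,z)[:2] for a in zip(xs,ys)],np.float32);return len(q),cv2.minEnclosingCircle(q),cv2.minAreaRect(q),q.mean(0)
b=(rgb[...,2]>rgb[...,0]+50)&(rgb[...,2]>rgb[...,1]+40)
k=np.zeros_like(b);k[105:150,520:565]=1
print('dot',circ(b&k,12))
k[:]=0;k[270:350,370:440]=1
print('tube',circ(b&k,102))
k[:]=0;k[175:255,365:410]=1
print('handle',circ((rgb.sum(2)<110)&k,108))
print(ray(s,(380.5,181.5),108),ray(s,(394,248),108), 'rim',ray(s,(408,333),102))
"
python3 - <<'E'
import cv2
im=cv2.imread('pics/w2.png');cv2.imwrite('pics/w2c.png',cv2.resize(im[160:350,320:460],None,fx=4,fy=3.1,interpolation=cv2.INTER_CUBIC))
E
```

```text
dot (510, ((427.036376953125, 210.49627685546875), 11.963911056518555), ((427.45892333984375, 210.51332092285156), (23.46977996826172, 22.871747970581055), 70.25550079345703), array([427.02017, 210.56413], dtype=float32))
tube (1599, ((512.3421630859375, 26.969341278076172), 34.974849700927734), ((512.8596801757812, 27.408554077148438), (27.39703941345215, 66.98973846435547), 81.30647277832031), array([514.2804  ,  25.178406], dtype=float32))
handle (531, ((433.2560729980469, 36.307369232177734), 26.611934661865234), ((433.2194519042969, 35.866844177246094), (14.957391738891602, 52.854793548583984), 83.56195831298828), array([431.75278 ,  36.195293], dtype=float32))
[407.05070339  38.33620764 108.        ] [460.2535589   33.29966047 108.        ] rim [541.33789006  23.65729459 102.        ]
```

View pics/w2c.png

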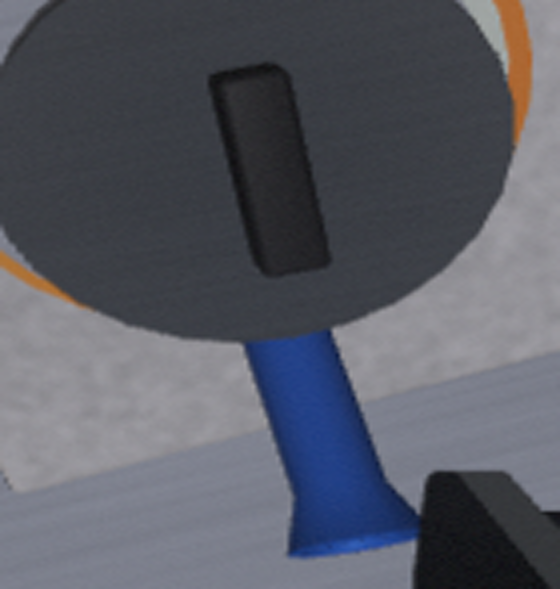

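```bash
python3 -m jog '[{"tx":0.115,"ty":0.36,"tz":0.1,"ax":0,"ay":0,"az":-0.283,"hand":1},{"tx":0.115,"ty":0.36,"tz":0.3,"ax":0,"ay":0,"az":-0.283,"hand":0.6},{"tx":0.115,"ty":0.36,"tz":0.5,"ax":0,"ay":0,"az":-0.283,"hand":0.6},{"tx":0.115,"ty":0.36,"tz":0.7,"ax":0,"ay":0,"az":-0.283,"hand":0.6},{"tx":0.115,"ty":0.36,"tz":0.7,"ax":0,"ay":0,"az":-0.283,"hand":0.6}]'; python3 -c "
from h import *
plan([433.6,35.5,102],vert(173.5))"
```

```text
time: 2.28
tool_pos: [432.2, 32.2, 293.2]
tcp_rot: [-179.9, -0.6, 172.2]
ft_force: [-1.7, -0.5, -0.5]
finger_gap: 51.0
t=2.28 grasp now [430.5  32.2 138.2] rpy [-179.91   -0.59  172.18] F [-1.7 -0.5 -0.5] gap 51.0 q [ -3. -14. 118.  -0.  77. -85.]
  t*: [-0.009  0.024  0.241]  a*: [-0.002 -0.013 -0.029]
```

```bash
python3 -m jog '[{"tx":0,"ty":0,"tz":0.1,"ax":0,"ay":0,"az":0,"hand":0.6},{"tx":0,"ty":0,"tz":0.1,"ax":0,"ay":0,"az":0,"hand":0.6},{"tx":0,"ty":0,"tz":0.1,"ax":0,"ay":0,"az":0,"hand":0.6},{"tx":0,"ty":0,"tz":0.1,"ax":0,"ay":0,"az":0,"hand":0.6}]'; python3 -c "
from h import *
from bench import snapshot
plan([433.6,35.5,102],vert(173.5))
s=snapshot('wrist');np.savez('pics/w3.npz',**{k:np.array(v) for k,v in s.items()});cv2.imwrite('pics/w3.png',s['pixels'][...,::-1])
"
```

```text
time: 2.62
tool_pos: [435.5, 32.3, 286.4]
tcp_rot: [180.0, 0.1, 172.4]
ft_force: [-0.0, 1.1, -0.0]
finger_gap: 51.2
t=2.62 grasp now [435.7  32.2 131.4] rpy [1.8000e+02 1.0000e-01 1.7235e+02] F [-0.   1.1 -0. ] gap 51.2 q [ -2. -14. 118.  -0.  75. -85.]
  t*: [0.016 0.02  0.196]  a*: [ 0.     0.002 -0.025]
```

View pics/w3.png

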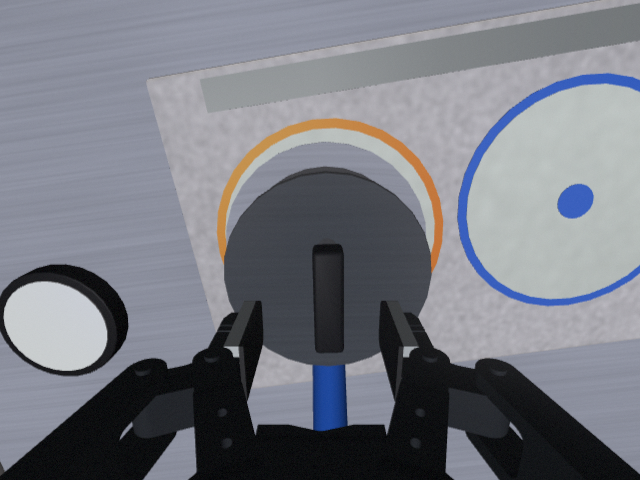

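The wrist view shows the handle (313–344, 245–353) between the jaws, aligned with the tool's x.

```bash
python3 -c "
from h import *
s=load('pics/w3.npz')
print(ray(s,(328.5,250),108),ray(s,(328.5,352),108),'dot',ray(s,(575.5,201),12))"
python3 -m jog '[{"tx":0.005,"ty":0.02,"tz":0.1,"ax":0,"ay":0,"az":-0.02,"hand":0.6},{"tx":0.005,"ty":0.02,"tz":0.19,"ax":0,"ay":0,"az":-0.02,"hand":0.6},{"tx":0.005,"ty":0.02,"tz":0.19,"ax":0,"ay":0,"az":-0.02,"hand":0.6},{"tx":0.005,"ty":0.02,"tz":0.19,"ax":0,"ay":0,"az":-0.02,"hand":0.6}]' 30;python3 -c "
from h import *
plan([433.6,35.5,102],vert(173.5))"
```

```text
[408.24095916  39.92251807 108.        ] [459.5999771   33.44094612 108.        ] dot [427.38723112 211.11981683  12.        ]
time: 3.0
tool_pos: [434.5, 35.9, 256.7]
tcp_rot: [-180.0, -0.0, 173.4]
ft_force: [-0.2, 0.3, 0.3]
finger_gap: 51.2
t=3.00 grasp now [434.4  35.8 101.7] rpy [-1.7999e+02 -2.0000e-02  1.7336e+02] F [-0.2  0.3  0.3] gap 51.2 q [ -2. -11. 120.  -0.  72. -85.]
  t*: [ 0.006 -0.003 -0.002]  a*: [-0.    -0.001 -0.003]
```

```bash
python3 -m jog '[{"tx":0,"ty":0,"tz":0,"ax":0,"ay":0,"az":0,"hand":0.3},{"tx":0,"ty":0,"tz":0,"ax":0,"ay":0,"az":0,"hand":0.1},{"tx":0,"ty":0,"tz":0,"ax":0,"ay":0,"az":0,"hand":0},{"tx":0,"ty":0,"tz":0,"ax":0,"ay":0,"az":0,"hand":0},{"tx":0,"ty":0,"tz":0,"ax":0,"ay":0,"az":0,"hand":0}]' 40;python3 -c "
from h import *
plan([433.6,35.5,102],vert(173.5))"
```

```text
time: 3.42
tool_pos: [435.0, 36.0, 257.4]
tcp_rot: [180.0, 0.1, 173.4]
ft_force: [-1.2, 0.7, 7.1]
finger_gap: 13.6
t=3.42 grasp now [435.3  36.  102.4] rpy [1.7999e+02 1.0000e-01 1.7340e+02] F [-1.2  0.7  7.1] gap 13.6 q [ -2. -11. 120.   0.  72. -85.]
  t*: [ 0.009 -0.004  0.002]  a*: [ 0.     0.002 -0.002]
```

```bash
python3 -m jog '[{"tx":0.006,"ty":0.04,"tz":0,"ax":0,"ay":0,"az":0,"hand":0},{"tx":0.018,"ty":0.12,"tz":0,"ax":0,"ay":0,"az":0,"hand":0},{"tx":0.031,"ty":0.2,"tz":0,"ax":0,"ay":0,"az":0,"hand":0},{"tx":0.045,"ty":0.29,"tz":0,"ax":0,"ay":0,"az":0,"hand":0},{"tx":0.058,"ty":0.38,"tz":0,"ax":0,"ay":0,"az":0,"hand":0}]';python3 -c "
from h import *
plan([428.7,211,102.4],vert(173.4))"
```

```text
time: 3.83
tool_pos: [433.1, 93.2, 257.4]
tcp_rot: [-179.9, 0.1, 173.4]
ft_force: [0.9, -7.9, 5.3]
finger_gap: 13.1
t=3.83 grasp now [433.5  92.9 102.4] rpy [-1.7989e+02  1.5000e-01  1.7337e+02] F [ 0.9 -7.9  5.3] gap 13.1 q [  6. -10. 119.  -0.  72. -78.]
  t*: [ 0.12   0.776 -0.002]  a*: [-0.002  0.003 -0.001]
```

```bash
python3 -m jog '[{"tx":0.014,"ty":0.09,"tz":0,"ax":0,"ay":0,"az":0,"hand":0},{"tx":0.028,"ty":0.18,"tz":0,"ax":0,"ay":0,"az":0,"hand":0},{"tx":0.042,"ty":0.27,"tz":0,"ax":0,"ay":0,"az":0,"hand":0},{"tx":0.056,"ty":0.36,"tz":0,"ax":0,"ay":0,"az":0,"hand":0},{"tx":0.068,"ty":0.44,"tz":0,"ax":0,"ay":0,"az":0,"hand":0}]';python3 -c "
from h import *
plan([428.7,211,102.4],vert(173.4))"
```

```text
time: 4.25
tool_pos: [430.6, 160.3, 257.4]
tcp_rot: [-179.9, 0.1, 173.4]
ft_force: [1.0, -7.8, 7.1]
finger_gap: 13.0
t=4.25 grasp now [430.9 160.  102.4] rpy [-1.7990e+02  1.4000e-01  1.7339e+02] F [ 1.  -7.8  7.1] gap 13.0 q [ 14.  -8. 116.  -0.  71. -69.]
  t*: [ 0.051  0.334 -0.001]  a*: [-0.002  0.003 -0.   ]
```

```bash
python3 -m jog '[{"tx":0.012,"ty":0.08,"tz":0,"ax":0,"ay":0,"az":0,"hand":0},{"tx":0.024,"ty":0.15,"tz":0,"ax":0,"ay":0,"az":0,"hand":0},{"tx":0.032,"ty":0.2,"tz":0,"ax":0,"ay":0,"az":0,"hand":0},{"tx":0.038,"ty":0.24,"tz":0,"ax":0,"ay":0,"az":0,"hand":0},{"tx":0.038,"ty":0.24,"tz":0,"ax":0,"ay":0,"az":0,"hand":0}]';python3 -c "
from h import *
plan([428.7,211,102.4],vert(173.4))"
```

```text
time: 4.67
tool_pos: [429.0, 197.3, 257.4]
tcp_rot: [-180.0, 0.1, 173.4]
ft_force: [-0.5, -0.3, 5.5]
finger_gap: 13.2
t=4.67 grasp now [429.3 197.2 102.4] rpy [-1.8000e+02  1.2000e-01  1.7343e+02] F [-0.5 -0.3  5.5] gap 13.2 q [ 18.  -5. 114.  -0.  71. -65.]
  t*: [ 0.012  0.091 -0.   ]  a*: [-0.     0.003  0.001]
```

```bash
python3 -m jog '[{"tx":0.006,"ty":0.05,"tz":0,"ax":0,"ay":0,"az":0,"hand":0},{"tx":0.012,"ty":0.091,"tz":0,"ax":0,"ay":0,"az":0,"hand":0},{"tx":0.012,"ty":0.091,"tz":0,"ax":0,"ay":0,"az":0,"hand":0},{"tx":0.012,"ty":0.091,"tz":0,"ax":0,"ay":0,"az":0,"hand":0}]';python3 -c "
from h import *
from bench import snapshot
plan([428.7,211,102.4],vert(173.4))
for n in ('side','wrist','top'):
    s=snapshot(n);np.savez(f'pics/{n}4.npz',**{k:np.array(v) for k,v in s.items()});cv2.imwrite(f'pics/{n}4.png',s['pixels'][...,::-1])
"
```

```text
time: 5.0
tool_pos: [428.8, 210.7, 257.4]
tcp_rot: [180.0, 0.1, 173.4]
ft_force: [0.1, -0.8, 6.0]
finger_gap: 13.2
t=5.00 grasp now [429.1 210.7 102.4] rpy [1.7998e+02 1.2000e-01 1.7341e+02] F [ 0.1 -0.8  6. ] gap 13.2 q [ 20.  -5. 113.  -0.  71. -63.]
  t*: [ 0.001  0.002 -0.   ]  a*: [0.    0.003 0.   ]
```

View pics/wrist4.png

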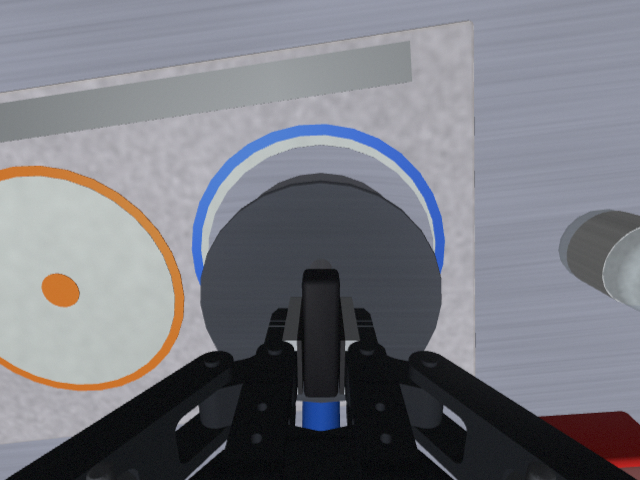

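View pics/side4.png

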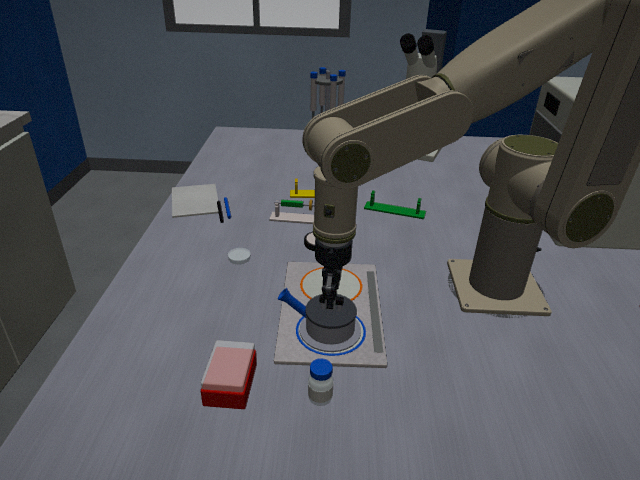

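```bash
python3 -c "
from h import *
s=load('pics/wrist4.npz');rgb=s['pixels'].astype(int)
b=(rgb[...,2]>rgb[...,0]+60)&(rgb[...,2]>rgb[...,1]+40);b[:115]=0;b[290:]=0;b[:,:180]=0;b[:,460:]=0
ys,xs=np.nonzero(b)
def fit(q):
    A=np.c_[2*q,np.ones(len(q))];o=np.linalg.lstsq(A,(q**2).sum(1),rcond=None)[0];return o[:2],np.sqrt(o[2]+o[0]**2+o[1]**2)
q=np.array([ray(s,a,12)[:2] for a in zip(xs,ys)]);print('ring',fit(q))
# flange edge: along rays from (320,290): white band -> grey flange
E=[]
for th in np.radians(np.arange(190,351,4)):
    prev=None;band=False
    for r in np.arange(190,60,-0.5):
        u,v=320+r*np.cos(th),290+r*np.sin(th)
        if not(0<=u<639 and 0<=v<479):continue
        c=cv2.remap(s['pixels'],np.float32([[u]]),np.float32([[v]]),cv2.INTER_LINEAR)[0,0].astype(int)
        isb=c[2]>c[0]+50
        if isb: band='ring';continue
        if band=='ring' and c[1]>c[2]-4 and c.sum()>500: band='white';continue
        if band=='white' and c[2]>c[1]+2 and c[0]<185:
            E.append((u,v));break
q=np.array([ray(s,a,19)[:2] for a in E]);print(len(q),'flange',fit(q));
q=np.array([ray(s,a,12)[:2] for a in E]);print('flange if bottom edge',fit(q))
print(s['pixels'][142,320],s['pixels'][160,320])
"
```

```text
ring (array([427.6010671 , 209.62240252]), np.float64(77.33780437172291))
37 flange (array([428.70910579, 211.07720273]), np.float64(69.8522053871969))
flange if bottom edge (array([431.29264035, 210.772977  ]), np.float64(72.20400936909206))
[189 195 194] [141 145 159]
```

Flange centre reads (428.7,211.1) and the ring (427.6,209.6), so I nudge the pot by about (-1,-1.4) mm and then release.

```bash
python3 -m jog '[{"tx":0.006,"ty":-0.011,"tz":0,"ax":0,"ay":0,"az":0,"hand":0},{"tx":0.006,"ty":-0.011,"tz":0,"ax":0,"ay":0,"az":0,"hand":0},{"tx":0.006,"ty":-0.011,"tz":0,"ax":0,"ay":0,"az":0,"hand":0}]'; python3 -m jog '[{"tx":0,"ty":0,"tz":0,"ax":0,"ay":0,"az":0,"hand":0.5},{"tx":0,"ty":0,"tz":0,"ax":0,"ay":0,"az":0,"hand":0.7},{"tx":0,"ty":0,"tz":0,"ax":0,"ay":0,"az":0,"hand":0.7},{"tx":0,"ty":0,"tz":0,"ax":0,"ay":0,"az":0,"hand":0.7},{"tx":0,"ty":0,"tz":-0.08,"ax":0,"ay":0,"az":0,"hand":0.7}]'
python3 -m jog '[{"tx":0,"ty":0,"tz":-0.2,"ax":0,"ay":0,"az":0,"hand":0.7},{"tx":0,"ty":0,"tz":-0.4,"ax":0,"ay":0,"az":0,"hand":0.7},{"tx":0,"ty":0,"tz":-0.6,"ax":0,"ay":0,"az":0,"hand":0.7},{"tx":0,"ty":0,"tz":-0.6,"ax":0,"ay":0,"az":0,"hand":0.7},{"tx":0,"ty":0,"tz":-0.6,"ax":0,"ay":0,"az":0,"hand":0.7}]';python3 -c "
from h import *
from bench import snapshot
plan([564.5,-313,160],vert(176.4))
for n in ('wrist',):
    s=snapshot(n);np.savez(f'pics/{n}5.npz',**{k:np.array(v) for k,v in s.items()});cv2.imwrite(f'pics/{n}5.png',s['pixels'][...,::-1])
"
```

```text
time: 5.4
tool_pos: [427.8, 209.3, 257.3]
tcp_rot: [179.9, 0.2, 173.4]
ft_force: [3.6, 3.8, 5.3]
finger_gap: 13.5
time: 5.82
tool_pos: [425.6, 208.4, 265.7]
tcp_rot: [-179.9, -0.3, 173.4]
ft_force: [-0.0, 0.9, 0.6]
finger_gap: 59.9
time: 6.23
tool_pos: [427.7, 209.2, 361.4]
tcp_rot: [179.9, 0.3, 173.4]
ft_force: [-0.0, -0.0, 0.4]
finger_gap: 59.8
t=6.23 grasp now [428.5 209.5 206.4] rpy [179.87   0.27 173.4 ] F [-0.  -0.   0.4] gap 59.8 q [ 20. -11. 108.  -0.  83. -64.]
  t*: [-1.304 -3.354  0.308]  a*: [ 0.003  0.006 -0.067]
```

View pics/wrist5.png

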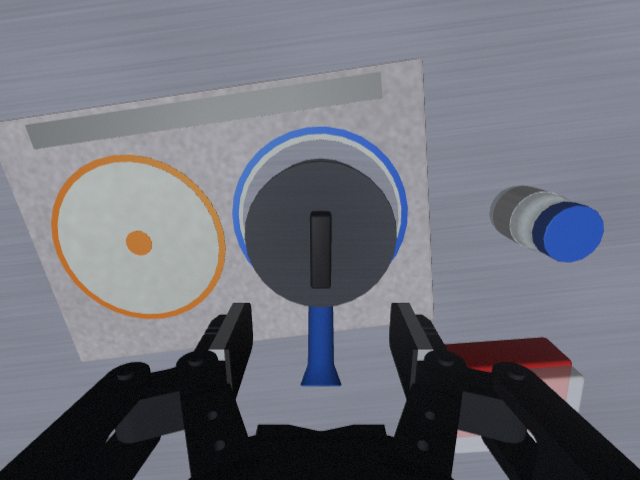

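The pot is centred in the blue ring, with the handle at (320,250) and the tube rim at (321,382). I check its centre and mouth again.

```bash
python3 -c "
from h import *
s=load('pics/wrist5.npz');rgb=s['pixels'].astype(int)
b=(rgb[...,2]>rgb[...,0]+60)&(rgb[...,2]>rgb[...,1]+40);k=b.copy();b[:115]=0;b[270:]=0;b[:,:220]=0;b[:,415:]=0
ys,xs=np.nonzero(b)
def fit(q):
    A=np.c_[2*q,np.ones(len(q))];o=np.linalg.lstsq(A,(q**2).sum(1),rcond=None)[0];return o[:2],np.sqrt(o[2]+o[0]**2+o[1]**2)
q=np.array([ray(s,a,12)[:2] for a in zip(xs,ys)]);print('ring',fit(q))
E=[]
for th in np.radians(np.arange(195,346,4)):
    band=False
    for r in np.arange(140,40,-0.5):
        u,v=320+r*np.cos(th),240+r*np.sin(th)
        c=cv2.remap(s['pixels'],np.float32([[u]]),np.float32([[v]]),cv2.INTER_LINEAR)[0,0].astype(int)
        if c[2]>c[0]+50: band='ring';continue
        if band=='ring' and c[1]>c[2]-4 and c.sum()>500: band='white';continue
        if band=='white' and c[2]>c[1]+2 and c[0]<185: E.append((u,v));break
q=np.array([ray(s,a,19)[:2] for a in E]);print(len(q),'flange',fit(q))
ys,xs=np.nonzero((rgb.sum(2)<230)&(np.indices((480,640))[0]<300)&(abs(np.indices((480,640))[1]-320)<85)&(np.indices((480,640))[0]>158))
q=np.array([ray(s,a,76)[:2] for a in zip(xs,ys)],np.float32);print('lid',cv2.minEnclosingCircle(q))
print('handle',ray(s,(320.5,212),108),ray(s,(320,288),108))
k[:370]=0;k[390:]=0;k[:,:290]=0;k[:,350:]=0;ys,xs=np.nonzero(k)
for y in range(372,390): 
    x=xs[ys==y]; print(y,x.min() if len(x) else 0,x.max() if len(x) else 0,end=';')
print('rim',ray(s,(321,382),102-16.5*.766*0))
"
```

```text
ring (array([427.44586459, 209.59531398]), np.float64(77.25064815216123))
38 flange (array([427.46553066, 210.06745201]), np.float64(69.61674400115002))
lid ((426.2054138183594, 210.3262481689453), 56.77635192871094)
handle [400.30218342 213.36207211 108.        ] [452.78833692 207.00232772 108.        ]
372 305 334;373 305 334;374 305 334;375 305 335;376 304 335;377 304 334;378 304 335;379 303 335;380 303 335;381 303 335;382 303 335;383 302 336;384 302 338;385 302 338;386 0 0;387 0 0;388 0 0;389 0 0;rim [534.12213538 198.41671139 102.        ]
```

```bash
python3 -m jog '[{"tx":-0.3,"ty":-0.25,"tz":-0.1,"ax":0,"ay":0,"az":0,"hand":1},{"tx":-0.4,"ty":-0.5,"tz":-0.1,"ax":0,"ay":0,"az":0,"hand":1},{"tx":-0.45,"ty":-0.75,"tz":-0.1,"ax":0,"ay":0,"az":0,"hand":1},{"tx":-0.5,"ty":-1,"tz":-0.1,"ax":0,"ay":0,"az":0,"hand":1},{"tx":-0.5,"ty":-1,"tz":-0.1,"ax":0,"ay":0,"az":0,"hand":1}]'
python3 -m jog '[{"tx":-0.2,"ty":-0.25,"tz":0,"ax":0,"ay":0,"az":0,"hand":1},{"tx":-0.3,"ty":-0.5,"tz":0,"ax":0,"ay":0,"az":0,"hand":1},{"tx":-0.4,"ty":-0.75,"tz":0,"ax":0,"ay":0,"az":0,"hand":1},{"tx":-0.4,"ty":-1,"tz":0,"ax":0,"ay":0,"az":0,"hand":1},{"tx":-0.4,"ty":-1,"tz":0,"ax":0,"ay":0,"az":0,"hand":1}]';python3 -c "
from h import *
plan([564.5,-313,160],vert(176.4))"
```

```text
time: 6.7
tool_pos: [484.3, 46.6, 371.7]
tcp_rot: [-179.8, -0.1, 173.2]
ft_force: [-0.6, -0.6, 0.1]
finger_gap: 85.2
time: 7.12
tool_pos: [525.9, -110.4, 371.4]
tcp_rot: [-179.9, -0.2, 173.1]
ft_force: [0.0, 1.3, 0.4]
finger_gap: 85.5
t=7.12 grasp now [ 525.3 -110.7  216.4] rpy [-179.86   -0.18  173.09] F [0.  1.3 0.4] gap 85.5 q [ -17.   -1.   98.   -0.   84. -100.]
  t*: [-0.419 -1.309  0.378]  a*: [-0.003 -0.004 -0.073]
```

```bash
python3 -m jog '[{"tx":-0.2,"ty":-0.25,"tz":0,"ax":0,"ay":0,"az":-0.065,"hand":1},{"tx":-0.35,"ty":-0.5,"tz":0,"ax":0,"ay":0,"az":-0.065,"hand":1},{"tx":-0.41,"ty":-0.75,"tz":0,"ax":0,"ay":0,"az":-0.065,"hand":1},{"tx":-0.41,"ty":-0.98,"tz":0,"ax":0,"ay":0,"az":-0.065,"hand":1},{"tx":-0.41,"ty":-0.98,"tz":0,"ax":0,"ay":0,"az":-0.065,"hand":1}]'
python3 -m jog '[{"tx":0,"ty":-0.18,"tz":0.05,"ax":0,"ay":0,"az":0,"hand":1},{"tx":0,"ty":-0.28,"tz":0.05,"ax":0,"ay":0,"az":0,"hand":1},{"tx":0,"ty":-0.28,"tz":0.05,"ax":0,"ay":0,"az":0,"hand":1},{"tx":0,"ty":-0.28,"tz":0.05,"ax":0,"ay":0,"az":0,"hand":1}]';python3 -c "
from h import *
from bench import snapshot
plan([564.5,-313,160],vert(176.4))
s=snapshot('wrist');np.savez(f'pics/w6.npz',**{k:np.array(v) for k,v in s.items()});cv2.imwrite(f'pics/w6.png',s['pixels'][...,::-1])
"
```

```text
time: 7.53
tool_pos: [569.6, -263.3, 371.0]
tcp_rot: [-179.9, -0.2, 176.0]
ft_force: [0.7, 0.2, -0.3]
finger_gap: 85.3
time: 7.87
tool_pos: [567.8, -299.6, 364.6]
tcp_rot: [179.9, -0.1, 176.2]
ft_force: [0.0, 0.1, 0.2]
finger_gap: 85.8
t=7.87 grasp now [ 567.5 -299.4  209.6] rpy [ 1.7992e+02 -1.1000e-01  1.7625e+02] F [0.  0.1 0.2] gap 85.8 q [ -32.   15.   81.    0.   84. -119.]
  t*: [ 0.016 -0.091  0.331]  a*: [ 0.002 -0.002 -0.003]
```

View pics/w6.png

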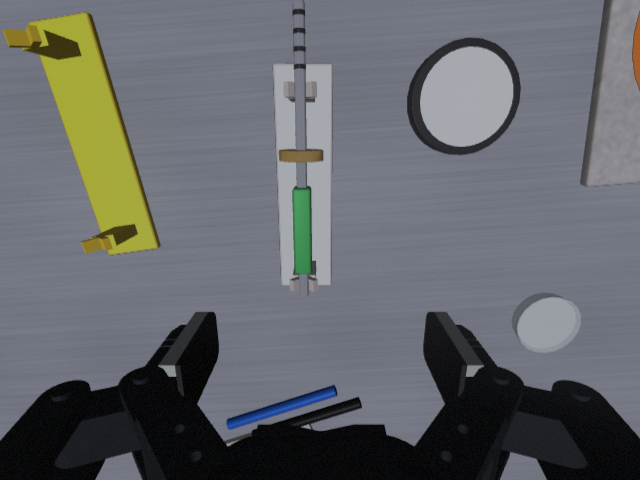

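The wrist view shows the rod's green handle at (293–312,186–275), the collar at (301,156) and the disc at (467,96).

```bash
python3 -c "
from h import *
s=load('pics/w6.npz');rgb=s['pixels'].astype(int)
m=(rgb[...,1]>rgb[...,0]+40)&(rgb[...,1]>rgb[...,2]+40)
ys,xs=np.nonzero(m);k=np.abs(xs-302)<20;xs=xs[k];ys=ys[k]
q=np.array([ray(s,a,64)[:2] for a in zip(xs,ys)],np.float32);print(cv2.minAreaRect(q),q.mean(0))
t=ray(s,(298.5,1),55);r=ray(s,(303.5,292),55);print(t,r,np.degrees(np.arctan2((t-r)[1],(t-r)[0])))
t=ray(s,(302,186),64);r=ray(s,(302.8,270),64);print(t,r)
m=rgb.min(2)>150;m[:30]=0;m[160:]=0;m[:,:405]=0;m[:,525:]=0;ys,xs=np.nonzero(m)
q=np.array([ray(s,a,19)[:2] for a in zip(xs,ys)],np.float32);print('disc',cv2.minEnclosingCircle(q))
"
```

```text
((564.1751098632812, -313.43328857421875), (12.58879280090332, 68.36975860595703), 86.76939392089844) [ 563.03064 -313.34027]
[ 405.14276132 -303.26183092   55.        ] [ 619.33484445 -316.82011791   55.        ] 176.37802878856778
[ 527.88536952 -310.31607622   64.        ] [ 595.66177698 -315.11121747   64.        ]
disc ((471.3734436035156, -173.15065002441406), 37.615665435791016)
```

```bash
python3 -m jog '[{"tx":0.018,"ty":-0.093,"tz":0.15,"ax":0,"ay":0,"az":-0.003,"hand":0.7},{"tx":0.018,"ty":-0.093,"tz":0.35,"ax":0,"ay":0,"az":-0.003,"hand":0.7},{"tx":0.018,"ty":-0.093,"tz":0.55,"ax":0,"ay":0,"az":-0.003,"hand":0.7},{"tx":0.018,"ty":-0.093,"tz":0.7,"ax":0,"ay":0,"az":-0.003,"hand":0.7},{"tx":0.018,"ty":-0.093,"tz":0.7,"ax":0,"ay":0,"az":-0.003,"hand":0.7}]';python3 -m jog '[{"tx":0,"ty":0,"tz":0,"ax":0,"ay":0,"az":0,"hand":0.7},{"tx":0,"ty":0,"tz":0,"ax":0,"ay":0,"az":0,"hand":0.7}]';python3 -c "
from h import *
from bench import snapshot
plan([563.5,-313.2,55],vert(176.4))
s=snapshot('wrist');np.savez(f'pics/w7.npz',**{k:np.array(v) for k,v in s.items()});cv2.imwrite(f'pics/w7.png',s['pixels'][...,::-1])
"
```

```text
time: 8.33
tool_pos: [562.8, -310.5, 254.4]
tcp_rot: [179.7, -0.5, 176.5]
ft_force: [-1.2, 0.6, -1.0]
finger_gap: 60.1
time: 8.5
tool_pos: [565.4, -312.8, 262.7]
tcp_rot: [-179.9, 0.1, 176.5]
ft_force: [-0.3, -0.9, 0.1]
finger_gap: 59.5
t=8.50 grasp now [ 565.7 -313.   107.7] rpy [-1.7995e+02  1.1000e-01  1.7651e+02] F [-0.3 -0.9  0.1] gap 59.5 q [ -34.   20.   86.    0.   74. -120.]
  t*: [ 0.013 -0.003  0.351]  a*: [-0.001  0.002  0.002]
```

View pics/w7.png

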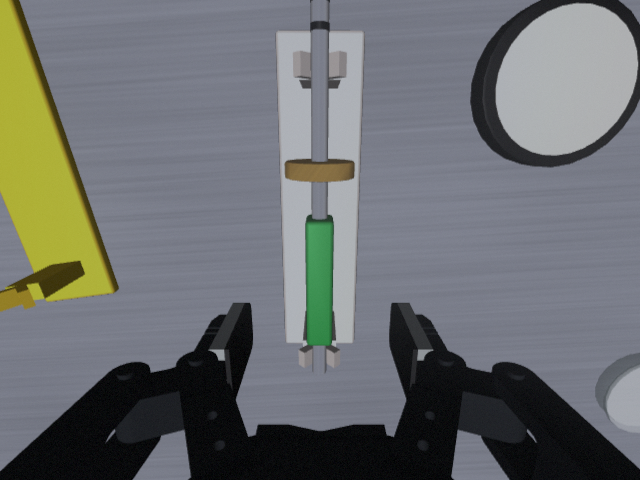

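The rod is centred between the jaws at column 320, with its handle at rows 216–345. I descend the remaining 52 mm.

```bash
python3 -m jog '[{"tx":0.01,"ty":-0.003,"tz":0.12,"ax":0,"ay":0,"az":0,"hand":0.7},{"tx":0.01,"ty":-0.003,"tz":0.24,"ax":0,"ay":0,"az":0,"hand":0.7},{"tx":0.01,"ty":-0.003,"tz":0.32,"ax":0,"ay":0,"az":0,"hand":0.7},{"tx":0.01,"ty":-0.003,"tz":0.35,"ax":0,"ay":0,"az":0,"hand":0.7},{"tx":0.01,"ty":-0.003,"tz":0.35,"ax":0,"ay":0,"az":0,"hand":0.7}]';python3 -m jog '[{"tx":0,"ty":0,"tz":0,"ax":0,"ay":0,"az":0,"hand":0.5},{"tx":0,"ty":0,"tz":0,"ax":0,"ay":0,"az":0,"hand":0.3}]';python3 -c "
from h import *
from bench import snapshot
plan([563.5,-313.2,55],vert(176.4))
s=snapshot('wrist');np.savez(f'pics/w8.npz',**{k:np.array(v) for k,v in s.items()});cv2.imwrite(f'pics/w8.png',s['pixels'][...,::-1])
"
```

```text
time: 8.97
tool_pos: [562.9, -313.4, 207.8]
tcp_rot: [180.0, -0.1, 176.5]
ft_force: [-0.7, 0.0, 0.1]
finger_gap: 59.9
time: 9.13
tool_pos: [563.7, -314.0, 209.8]
tcp_rot: [-179.9, 0.1, 176.5]
ft_force: [0.8, -0.4, 0.1]
finger_gap: 36.5
t=9.13 grasp now [ 564.  -314.2   54.8] rpy [-1.7994e+02  1.1000e-01  1.7646e+02] F [ 0.8 -0.4  0.1] gap 36.5 q [ -34.   24.   87.    0.   69. -120.]
  t*: [ 0.001  0.006 -0.002]  a*: [-0.001  0.002  0.001]
```

View pics/w8.png

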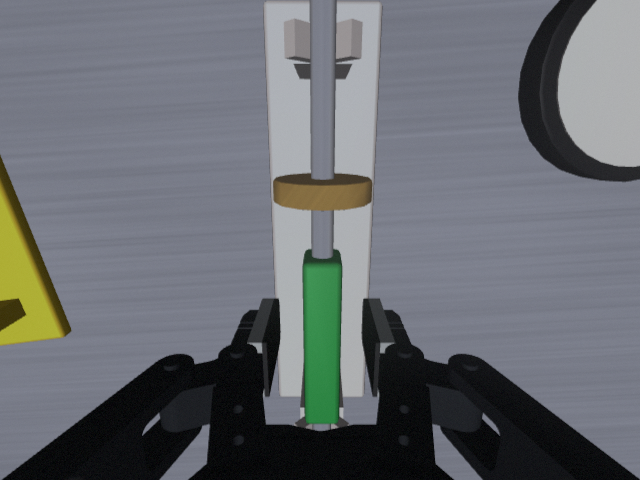

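The handle (304–341,250–423) sits between the pads. I close firmly and lift.

```bash
python3 -m jog '[{"tx":0,"ty":0.005,"tz":0,"ax":0,"ay":0,"az":0,"hand":0.1},{"tx":0,"ty":0.005,"tz":0,"ax":0,"ay":0,"az":0,"hand":0},{"tx":0,"ty":0.005,"tz":0,"ax":0,"ay":0,"az":0,"hand":0},{"tx":0,"ty":0.005,"tz":0,"ax":0,"ay":0,"az":0,"hand":0},{"tx":0,"ty":0.005,"tz":0,"ax":0,"ay":0,"az":0,"hand":0}]' 70; python3 -m jog '[{"tx":0,"ty":0,"tz":-0.04,"ax":0,"ay":0,"az":0,"hand":0},{"tx":0,"ty":0,"tz":-0.12,"ax":0,"ay":0,"az":0,"hand":0},{"tx":0,"ty":0,"tz":-0.25,"ax":0,"ay":0,"az":0,"hand":0},{"tx":0,"ty":0,"tz":-0.4,"ax":0,"ay":0,"az":0,"hand":0},{"tx":0,"ty":0,"tz":-0.55,"ax":0,"ay":0,"az":0,"hand":0}]';python3 -m jog '[{"tx":0,"ty":0,"tz":-0.2,"ax":0,"ay":0,"az":0,"hand":0},{"tx":0,"ty":0,"tz":-0.4,"ax":0,"ay":0,"az":0,"hand":0},{"tx":0,"ty":0,"tz":-0.6,"ax":0,"ay":0,"az":0,"hand":0},{"tx":0,"ty":0,"tz":-0.6,"ax":0,"ay":0,"az":0,"hand":0},{"tx":0,"ty":0,"tz":-0.6,"ax":0,"ay":0,"az":0,"hand":0}]';python3 -c "
from h import *
from bench import snapshot
plan([563.5,-313.2,200],vert(176.4))
s=snapshot('wrist');np.savez(f'pics/w9.npz',**{k:np.array(v) for k,v in s.items()});cv2.imwrite(f'pics/w9.png',s['pixels'][...,::-1])
"
```

```text
time: 9.6
tool_pos: [563.6, -313.5, 209.5]
tcp_rot: [-179.9, 0.1, 176.5]
ft_force: [-1.1, -1.6, 5.8]
finger_gap: 13.0
time: 10.02
tool_pos: [562.8, -312.5, 291.7]
tcp_rot: [179.9, -0.1, 176.5]
ft_force: [0.4, -0.7, 0.4]
finger_gap: 13.2
time: 10.43
tool_pos: [563.6, -313.0, 384.6]
tcp_rot: [-179.9, 0.3, 176.5]
ft_force: [0.0, -0.1, -0.7]
finger_gap: 12.7
t=10.43 grasp now [ 564.4 -313.5  229.6] rpy [-179.85    0.29  176.48] F [ 0.  -0.1 -0.7] gap 12.7 q [ -34.   15.   79.    0.   86. -120.]
  t*: [ 0.002 -0.001  0.198]  a*: [-0.003  0.006  0.002]
```

View pics/w9.png

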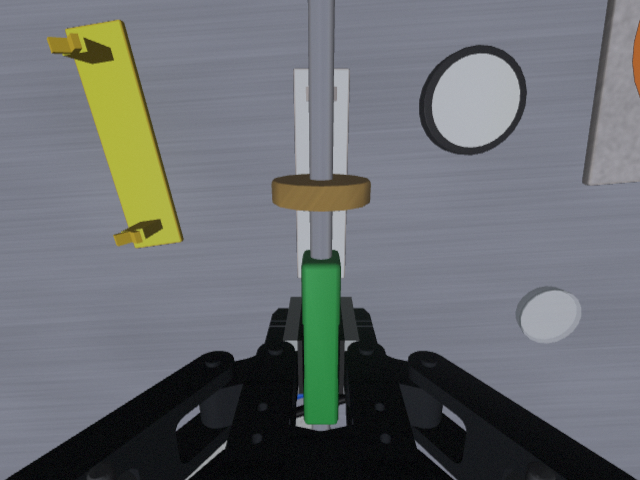

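The rod is held with its axis along the image column 320, collar at rows 175–209. I measure it in the tool frame.

```bash
python3 -c "
from h import *
from bench import sense
s=load('pics/w9.npz');st=sense();R=rot(st['tcp_rot']);p=st['tool_pos']
def tf(uv,zt):
    d=s['R'].T@(np.linalg.inv(s['intrinsics'])@np.array([uv[0],uv[1],1.]));c=-s['R'].T@s['t']
    d=R.T@d;c=R.T@(c-p);return c+d*(zt-c[2])/d[2]
print('collar front top',tf((321,175),137.5),'rear top',tf((321,187),137.5))
print('green front top',tf((321,252),145.5),'rear',tf((321,423),145.5))
print('shank',tf((320.5,5),150.5),tf((321.5,240),150.5))
print('zmap',s['z_map'][300,321],s['z_map'][100,321])
for uv in((321,60),(321,120),(321,225),(321,300),(321,380)):
    zc=float(s['z_map'][uv[1],uv[0]]);pc=np.linalg.inv(s['intrinsics'])@np.array([uv[0],uv[1],1.])*zc
    X=s['R'].T@(pc-s['t']);print(uv,np.round(R.T@(X-p),1))
"
```

```text
collar front top [6.40144708e+01 6.17731242e-02 1.37500000e+02] rear top [6.03863510e+01 6.70886276e-02 1.37500000e+02]
green front top [3.66177772e+01 8.86045184e-02 1.45500000e+02] rear [-37.89297287   0.19776909 145.5       ]
shank [112.20142127  -0.17851515 150.5       ] [ 39.45926461   0.25557957 150.5       ]
zmap 126.57061 111.414986
(321, 60) [ 97.1  -0.  147.8]
(321, 120) [ 80.    0.  148.6]
(321, 225) [4.590e+01 1.000e-01 1.472e+02]
(321, 300) [1.970e+01 1.000e-01 1.425e+02]
(321, 380) [-13.9   0.2 142.1]
```

```bash
cat >> h.py <<'E'
M=np.array([536.2,197.2,102.]);YAW=-6.7
ux=np.array([np.cos(np.radians(YAW)),np.sin(np.radians(YAW)),0])
c4,s4=np.cos(np.radians(40)),np.sin(np.radians(40))
OUT=c4*ux+np.array([0,0,s4])
tz_=s4*ux-np.array([0,0,c4]);tx_=-OUT
RI=np.c_[tx_,np.cross(tz_,tx_),tz_]
RZ=153.;TIP=163.
def ins(dist,off=(0,0,0)):
    "plan so that tip is at dist mm outside of mouth (neg = inside)"
    t=M+np.array(off)+OUT*dist
    plan(t-RI@np.array([TIP,0,RZ]),RI,grasp=False)
def tipnow():
    from bench import sense
    st=sense();R=rot(st["tcp_rot"]);t=st["tool_pos"]+R@np.array([TIP,0,RZ])
    d=t-M;a=d@OUT;print("tip",np.round(t,1),"along out %.1f"%a,"lateral",np.round(d-a*OUT,1),"angle",np.round(np.degrees(np.arccos(np.clip(-R[:,0]@OUT,-1,1))),2))
E
python3 -c "
from h import *
ins(60);tipnow()"
```

```text
t=10.48 grasp now [ 563.4 -312.9  227. ] rpy [-1.7997e+02  9.0000e-02  1.7647e+02] F [ 0.7 -0.  -1.6] gap 12.5 q [ -34.   15.   79.    0.   86. -120.]
  t*: [-0.094  3.356  0.128]  a*: [ 0.024 -0.887  0.068]
tip [ 400.7 -302.8  228.7] along out 23.1 lateral [-153.  -498.   111.9] angle 40.02
```

```bash
python3 -m jog '[{"tx":-0.1,"ty":0.2,"tz":-0.1,"ax":0,"ay":0,"az":0,"hand":0},{"tx":-0.2,"ty":0.4,"tz":-0.2,"ax":0,"ay":0,"az":0,"hand":0},{"tx":-0.3,"ty":0.6,"tz":-0.2,"ax":0,"ay":0,"az":0,"hand":0},{"tx":-0.4,"ty":0.8,"tz":-0.2,"ax":0,"ay":0,"az":0,"hand":0},{"tx":-0.5,"ty":1,"tz":-0.2,"ax":0,"ay":0,"az":0,"hand":0}]'
python3 -m jog '[{"tx":-0.05,"ty":0.2,"tz":0,"ax":0,"ay":0,"az":0,"hand":0},{"tx":-0.1,"ty":0.4,"tz":0,"ax":0,"ay":0,"az":0,"hand":0},{"tx":-0.15,"ty":0.6,"tz":0,"ax":0,"ay":0,"az":0,"hand":0},{"tx":-0.2,"ty":0.8,"tz":0,"ax":0,"ay":0,"az":0,"hand":0},{"tx":-0.2,"ty":1,"tz":0,"ax":0,"ay":0,"az":0,"hand":0}]'
python3 -m jog '[{"tx":0,"ty":0.2,"tz":0,"ax":0,"ay":-0.1,"az":0,"hand":0},{"tx":0,"ty":0.4,"tz":0,"ax":0,"ay":-0.2,"az":0,"hand":0},{"tx":0,"ty":0.6,"tz":0,"ax":0,"ay":-0.3,"az":0,"hand":0},{"tx":0,"ty":0.8,"tz":0,"ax":0,"ay":-0.4,"az":0,"hand":0},{"tx":0,"ty":1,"tz":0,"ax":0,"ay":-0.45,"az":0,"hand":0}]'
python3 -c "
from h import *
ins(60);tipnow()"
```

```text
time: 10.9
tool_pos: [647.4, -166.3, 408.9]
tcp_rot: [179.9, -0.2, 176.4]
ft_force: [0.2, -0.4, 0.1]
finger_gap: 12.8
time: 11.32
tool_pos: [686.6, -18.3, 407.9]
tcp_rot: [180.0, -0.2, 176.5]
ft_force: [0.8, 0.2, -1.8]
finger_gap: 12.5
time: 11.73
tool_pos: [694.8, 131.3, 408.3]
tcp_rot: [180.0, 20.3, 176.5]
ft_force: [-0.5, 0.7, -0.9]
finger_gap: 12.7
t=11.73 grasp now [748.4 128.1 262.9] rpy [179.99  20.28 176.49] F [-0.5  0.7 -0.9] gap 12.7 q [  8.  14.  78.  -4.  67. -78.]
  t*: [0.668 0.347 0.078]  a*: [ 0.036 -0.438  0.061]
tip [595.1 137.5 208.3] along out 118.5 lateral [-31.2 -49.1  30.1] angle 19.9
```

```bash
python3 -m jog '[{"tx":0.1,"ty":0.15,"tz":0.02,"ax":0.008,"ay":-0.1,"az":0.012,"hand":0},{"tx":0.25,"ty":0.31,"tz":0.04,"ax":0.016,"ay":-0.2,"az":0.024,"hand":0},{"tx":0.4,"ty":0.31,"tz":0.06,"ax":0.024,"ay":-0.3,"az":0.036,"hand":0},{"tx":0.55,"ty":0.31,"tz":0.078,"ax":0.036,"ay":-0.41,"az":0.061,"hand":0},{"tx":0.64,"ty":0.31,"tz":0.078,"ax":0.036,"ay":-0.41,"az":0.061,"hand":0}]'
python3 -m jog '[{"tx":0,"ty":0,"tz":0,"ax":0,"ay":0,"az":0,"hand":0},{"tx":0,"ty":0,"tz":0,"ax":0,"ay":0,"az":0,"hand":0},{"tx":0,"ty":0,"tz":0,"ax":0,"ay":0,"az":0,"hand":0}]'
python3 -c "
from h import *
ins(40);tipnow()"
```

```text
time: 12.15
tool_pos: [608.6, 182.2, 359.5]
tcp_rot: [-179.7, 38.4, 173.5]
ft_force: [-0.8, -0.5, -2.0]
finger_gap: 13.2
time: 12.4
tool_pos: [613.3, 181.4, 366.8]
tcp_rot: [-179.9, 38.7, 173.3]
ft_force: [-0.6, 0.9, -0.1]
finger_gap: 12.6
t=12.40 grasp now [709.5 169.9 245.8] rpy [-179.93   38.7   173.33] F [-0.6  0.9 -0.1] gap 12.6 q [ 16.  -0. 102. -20.  44. -57.]
  t*: [0.182 0.045 0.   ]  a*: [-0.001 -0.029  0.001]
tip [581.9 184.8 145.5] along out 63.8 lateral [-2.8 -6.7  2.4] angle 1.3
```

Now to 30 mm out, and a look.

```bash
python3 -m jog '[{"tx":0.06,"ty":0.04,"tz":0,"ax":0,"ay":-0.029,"az":0,"hand":0},{"tx":0.12,"ty":0.045,"tz":0,"ax":0,"ay":-0.029,"az":0,"hand":0},{"tx":0.182,"ty":0.045,"tz":0,"ax":0,"ay":-0.029,"az":0,"hand":0},{"tx":0.182,"ty":0.045,"tz":0,"ax":0,"ay":-0.029,"az":0,"hand":0},{"tx":0.182,"ty":0.045,"tz":0,"ax":0,"ay":-0.029,"az":0,"hand":0}]'
python3 -c "
from h import *
from bench import snapshot
ins(20);tipnow()
for n in ('side','wrist','top'):
    s=snapshot(n);np.savez(f'pics/{n}10.npz',**{k:np.array(v) for k,v in s.items()});cv2.imwrite(f'pics/{n}10.png',s['pixels'][...,::-1])
    if n=='side': print(proj(s,M));cv2.imwrite('pics/side10c.png',cv2.resize(s['pixels'][250:350,250:370,::-1],None,fx=6,fy=6,interpolation=cv2.INTER_CUBIC))
    if n=='top': print(proj(s,M));cv2.imwrite('pics/top10c.png',cv2.resize(s['pixels'][160:300,160:300,::-1],None,fx=4,fy=4,interpolation=cv2.INTER_CUBIC))
"
```

```text
time: 12.82
tool_pos: [592.1, 190.4, 348.7]
tcp_rot: [-179.9, 39.9, 173.4]
ft_force: [1.4, 0.6, -1.0]
finger_gap: 12.8
t=12.82 grasp now [690.9 178.6 229.8] rpy [-179.87   39.92  173.37] F [ 1.4  0.6 -1. ] gap 12.8 q [ 18.  -2. 106. -24.  42. -52.]
  t*: [ 0.125  0.002 -0.001]  a*: [-0.002 -0.002  0.001]
tip [565.4 193.2 126.7] along out 38.5 lateral [-0.1 -0.6 -0. ] angle 0.1
[283.24981367 293.11651712]
[215.38051651 222.07790697]
```

View pics/wrist10.png

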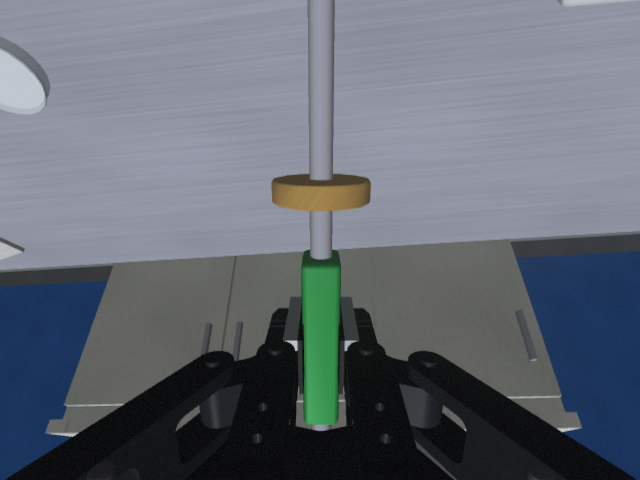

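View pics/side10c.png

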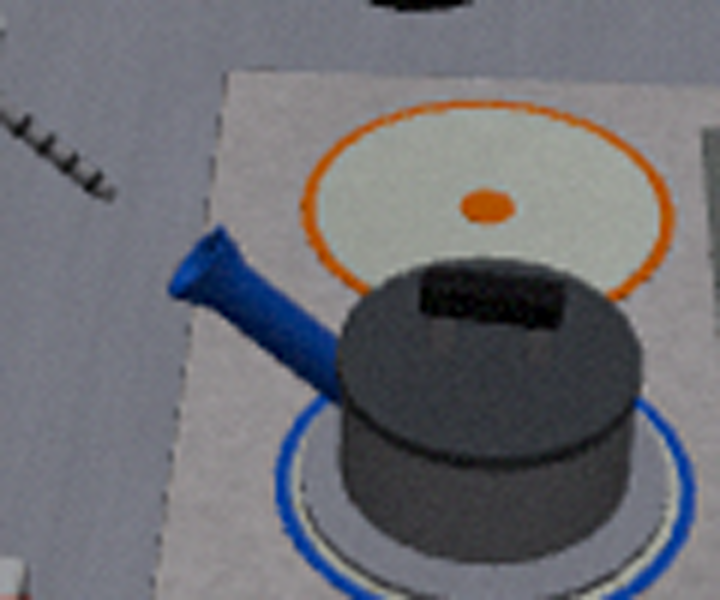

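View pics/top10c.png

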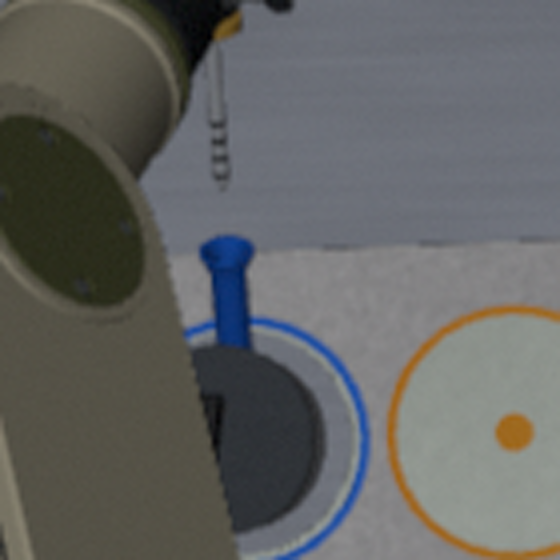

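The side crop shows the tip at (112,195), near the rim centre (200,262). The top crop has the tip at (222,188) and the rim at (228,248). I triangulate both.

```bash
python3 -c "
from h import *
a=load('pics/side10.npz');b=load('pics/top10.npz')
t=two(a,(250+112/6-.4,250+195/6-.4),b,(160+222/4-.4,160+188/4-.4));m=two(a,(250+202/6-.4,250+264/6-.4),b,(160+227.5/4-.4,160+249/4-.4))
print(t,m);d=t-m;al=d@OUT;print(al,d-al*OUT,(d-al*OUT)@RI[:,1],(d-al*OUT)@RI[:,2])
P=M+OUT*38.5
print(proj(a,P),proj(b,P),'M',proj(a,M),proj(b,M))
print('seen tip',(250+112/6-.4,250+195/6-.4),(160+222/4-.4,160+188/4-.4),'mouth',(250+202/6-.4,250+264/6-.4),(160+227.5/4-.4,160+249/4-.4))
"
```

```text
[568.77507358 191.86290716 126.32207195] [536.72751373 195.33022933  99.20453074]
42.12290688580229 [-8.92845638e-05  2.97411369e-01  4.14585792e-02] 0.2953698259853675 -0.054120331456579907
[269.90059383 282.57885725] [214.19942269 207.77037498] M [283.24981367 293.11651712] [215.38051651 222.07790697]
seen tip (268.2666666666667, 282.1) (215.1, 206.6) mouth (283.2666666666667, 293.6) (216.475, 221.85)
```

Lateral error is only about 0.3 mm, so I go in.

```bash
python3 -m jog '[{"tx":0.06,"ty":0.003,"tz":0,"ax":-0.002,"ay":-0.002,"az":0,"hand":0},{"tx":0.12,"ty":0.003,"tz":0,"ax":-0.002,"ay":-0.002,"az":0,"hand":0},{"tx":0.18,"ty":0.003,"tz":0,"ax":-0.002,"ay":-0.002,"az":0,"hand":0},{"tx":0.24,"ty":0.003,"tz":0,"ax":-0.002,"ay":-0.002,"az":0,"hand":0},{"tx":0.28,"ty":0.003,"tz":0,"ax":-0.002,"ay":-0.002,"az":0,"hand":0}]'
python3 -c "
from h import *
ins(-16);tipnow()"
```

```text
time: 13.38
tool_pos: [559.0, 194.9, 320.7]
tcp_rot: [-180.0, 40.0, 173.4]
ft_force: [-0.7, 0.6, -1.1]
finger_gap: 13.0
t=13.38 grasp now [658.  183.3 202. ] rpy [-179.96   40.    173.39] F [-0.7  0.6 -1.1] gap 13.0 q [ 20.  -5. 111. -27.  39. -48.]
  t*: [ 0.075 -0.002 -0.001]  a*: [ 0.    -0.     0.001]
tip [532.7 197.8  98.8] along out -4.8 lateral [ 0.1  0.2 -0.1] angle 0.07
```

```bash
python3 -m jog '[{"tx":0.05,"ty":-0.002,"tz":0,"ax":0,"ay":0,"az":0,"hand":0},{"tx":0.1,"ty":-0.002,"tz":0,"ax":0,"ay":0,"az":0,"hand":0},{"tx":0.15,"ty":-0.002,"tz":0,"ax":0,"ay":0,"az":0,"hand":0},{"tx":0.2,"ty":-0.002,"tz":0,"ax":0,"ay":0,"az":0,"hand":0},{"tx":0.25,"ty":-0.002,"tz":0,"ax":0,"ay":0,"az":0,"hand":0}]'
python3 -c "
from h import *
from bench import snapshot
ins(-80);tipnow()
s=snapshot('side');cv2.imwrite('pics/side11c.png',cv2.resize(s['pixels'][230:350,230:370,::-1],None,fx=5,fy=5,interpolation=cv2.INTER_CUBIC))
"
```

```text
time: 13.8
tool_pos: [531.3, 197.9, 297.8]
tcp_rot: [180.0, 40.1, 173.3]
ft_force: [0.3, -0.8, -0.7]
finger_gap: 12.9
t=13.80 grasp now [630.5 186.4 179.3] rpy [179.98  40.11 173.34] F [ 0.3 -0.8 -0.7] gap 12.9 q [ 21.  -7. 116. -29.  38. -44.]
  t*: [ 0.261 -0.001  0.001]  a*: [0.001 0.002 0.001]
tip [505.4 201.   75.8] along out -40.6 lateral [ 0.1  0.2 -0.1] angle 0.11
```

View pics/side11c.png

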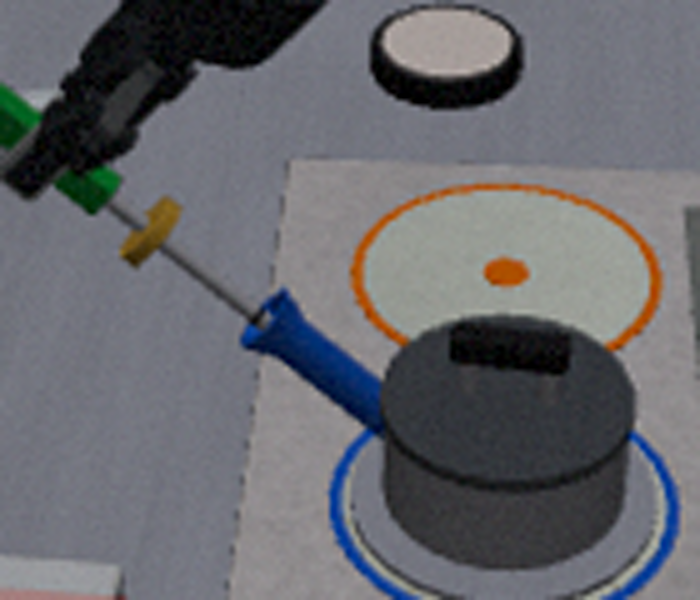

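The rod is entering the tube: shank at (265,320) in the funnel, collar at (150,232). Forces are near zero, so I go on.

```bash
python3 -m jog '[{"tx":0.06,"ty":-0.001,"tz":0,"ax":0,"ay":0.001,"az":0,"hand":0},{"tx":0.12,"ty":-0.001,"tz":0,"ax":0,"ay":0.001,"az":0,"hand":0},{"tx":0.18,"ty":-0.001,"tz":0,"ax":0,"ay":0.001,"az":0,"hand":0},{"tx":0.24,"ty":-0.001,"tz":0,"ax":0,"ay":0.001,"az":0,"hand":0},{"tx":0.29,"ty":-0.001,"tz":0,"ax":0,"ay":0.001,"az":0,"hand":0}]'
python3 -m jog '[{"tx":0,"ty":0,"tz":0,"ax":0,"ay":0,"az":0,"hand":0},{"tx":0,"ty":0,"tz":0,"ax":0,"ay":0,"az":0,"hand":0}]'
python3 -c "
from h import *
from bench import snapshot
ins(-95);tipnow()"
```

```text
time: 14.27
tool_pos: [497.9, 201.6, 269.2]
tcp_rot: [-180.0, 40.0, 173.4]
ft_force: [0.2, -0.4, -1.1]
finger_gap: 12.6
time: 14.43
tool_pos: [498.4, 201.7, 269.8]
tcp_rot: [-180.0, 40.0, 173.4]
ft_force: [-0.6, 0.5, -0.5]
finger_gap: 12.9
t=14.43 grasp now [597.4 190.1 151.1] rpy [-179.98   40.02  173.39] F [-0.6  0.5 -0.5] gap 12.9 q [ 23.  -9. 121. -33.  36. -39.]
  t*: [ 0.071  0.    -0.   ]  a*: [0.001 0.001 0.002]
tip [472.1 204.6  47.8] along out -84.3 lateral [ 0.  -0.1 -0.1] angle 0.07
```

```bash
python3 -m jog '[{"tx":0.02,"ty":0,"tz":0,"ax":0,"ay":0,"az":0,"hand":0},{"tx":0.04,"ty":0,"tz":0,"ax":0,"ay":0,"az":0,"hand":0},{"tx":0.06,"ty":0,"tz":0,"ax":0,"ay":0,"az":0,"hand":0},{"tx":0.067,"ty":0,"tz":0,"ax":0,"ay":0,"az":0,"hand":0},{"tx":0.067,"ty":0,"tz":0,"ax":0,"ay":0,"az":0,"hand":0}]'
python3 -c "
from h import *
from bench import snapshot
ins(-100);tipnow()
s=snapshot('side');cv2.imwrite('pics/side12c.png',cv2.resize(s['pixels'][270:330,250:330,::-1],None,fx=9,fy=9,interpolation=cv2.INTER_CUBIC))
s=snapshot('wrist');cv2.imwrite('pics/wrist12.png',s['pixels'][...,::-1]);np.savez('pics/w12.npz',**{k:np.array(v) for k,v in s.items()})
"
```

```text
time: 14.85
tool_pos: [490.9, 202.4, 263.4]
tcp_rot: [-180.0, 40.0, 173.3]
ft_force: [-1.2, 0.3, -0.5]
finger_gap: 12.8
t=14.85 grasp now [590.  190.8 144.7] rpy [-179.99   40.03  173.35] F [-1.2  0.3 -0.5] gap 12.8 q [ 24. -10. 122. -34.  36. -38.]
  t*: [ 0.039  0.001 -0.001]  a*: [0.001 0.001 0.001]
tip [464.7 205.4  41.4] along out -94.1 lateral [ 0.1 -0.2 -0.1] angle 0.05
```

View pics/side12c.png

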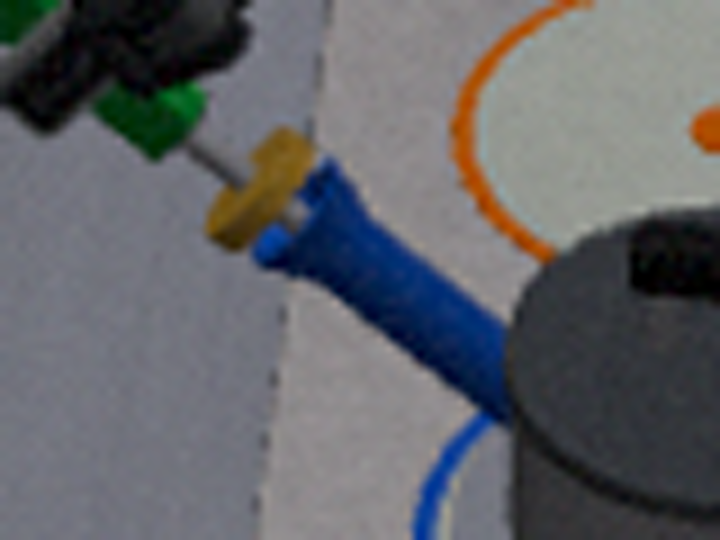

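View pics/wrist12.png

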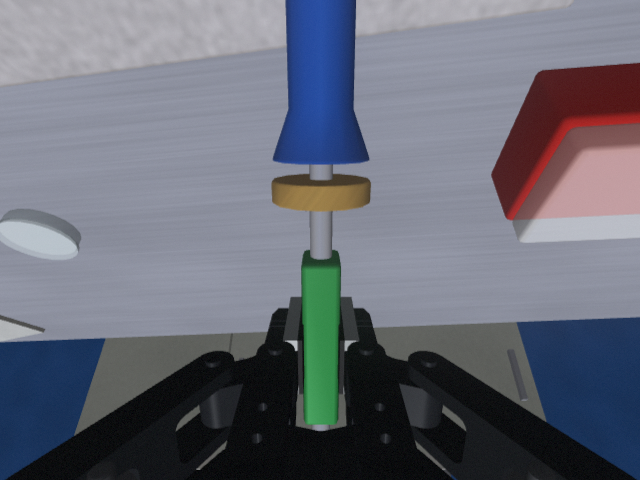

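The wrist view shows the rim edge at row 161 and the collar front at row 175, so about 5 mm is left.

```bash
python3 -m jog '[{"tx":0.01,"ty":0,"tz":0,"ax":0,"ay":0,"az":0,"hand":0},{"tx":0.018,"ty":0,"tz":0,"ax":0,"ay":0,"az":0,"hand":0},{"tx":0.024,"ty":0,"tz":0,"ax":0,"ay":0,"az":0,"hand":0},{"tx":0.024,"ty":0,"tz":0,"ax":0,"ay":0,"az":0,"hand":0}]'
python3 -m jog '[{"tx":0.004,"ty":0,"tz":0,"ax":0,"ay":0,"az":0,"hand":0},{"tx":0.004,"ty":0,"tz":0,"ax":0,"ay":0,"az":0,"hand":0}]'
python3 -m jog '[{"tx":0.003,"ty":0,"tz":0,"ax":0,"ay":0,"az":0,"hand":0},{"tx":0.003,"ty":0,"tz":0,"ax":0,"ay":0,"az":0,"hand":0}]'
python3 -c "
from h import *
from bench import snapshot
ins(-100);tipnow()
s=snapshot('wrist');cv2.imwrite('pics/wrist13c.png',cv2.resize(s['pixels'][100:260,240:400,::-1],None,fx=3.7,fy=3.7))"
```

```text
time: 15.28
tool_pos: [488.3, 202.8, 261.2]
tcp_rot: [180.0, 40.0, 173.3]
ft_force: [-0.6, -0.2, -0.6]
finger_gap: 12.5
time: 15.45
tool_pos: [487.9, 202.8, 261.0]
tcp_rot: [180.0, 40.1, 173.3]
ft_force: [0.2, -0.4, -0.6]
finger_gap: 13.2
time: 15.62
tool_pos: [487.6, 202.9, 260.8]
tcp_rot: [180.0, 40.1, 173.3]
ft_force: [0.8, 0.2, -0.5]
finger_gap: 12.9
t=15.62 grasp now [586.7 191.3 142.1] rpy [179.99  40.06 173.33] F [ 0.8  0.2 -0.5] gap 12.9 q [ 24. -10. 123. -34.  36. -37.]
  t*: [0.011 0.    0.   ]  a*: [0.001 0.001 0.001]
tip [461.5 206.   38.7] along out -98.3 lateral [ 0.1 -0.  -0.1] angle 0.06
```

View pics/wrist13c.png

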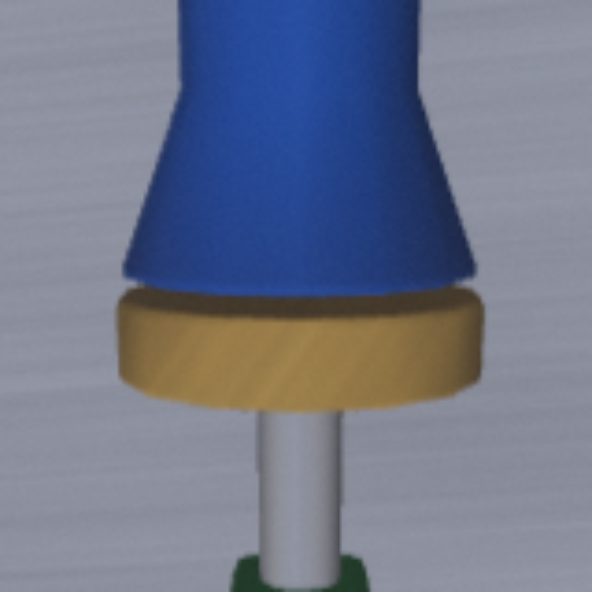

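The crop shows the collar (row 290) about 1 mm from the rim (row 285), with no contact force yet. I take small steps.

```bash
python3 -m jog '[{"tx":0.003,"ty":0,"tz":0,"ax":0,"ay":0,"az":0,"hand":0},{"tx":0.003,"ty":0,"tz":0,"ax":0,"ay":0,"az":0,"hand":0}]'|egrep "pos|force"
python3 -m jog '[{"tx":0.003,"ty":0,"tz":0,"ax":0,"ay":0,"az":0,"hand":0},{"tx":0.003,"ty":0,"tz":0,"ax":0,"ay":0,"az":0,"hand":0}]'|egrep "pos|force"
```

```text
tool_pos: [487.3, 202.9, 260.5]
ft_force: [-0.7, -0.2, -0.9]
tool_pos: [486.9, 202.9, 260.1]
ft_force: [-0.1, -0.1, -0.2]
```

```bash
python3 -m jog '[{"tx":0.003,"ty":0,"tz":0,"ax":0,"ay":0,"az":0,"hand":0},{"tx":0.003,"ty":0,"tz":0,"ax":0,"ay":0,"az":0,"hand":0}]'|egrep "pos|force"
```

```text
tool_pos: [486.6, 203.0, 259.8]
ft_force: [0.3, -0.8, -1.3]
```

```bash
python3 -m jog '[{"tx":0.003,"ty":0,"tz":0,"ax":0,"ay":0,"az":0,"hand":0},{"tx":0.003,"ty":0,"tz":0,"ax":0,"ay":0,"az":0,"hand":0}]'|egrep "pos|force"
```

```text
tool_pos: [486.3, 203.1, 259.7]
ft_force: [1.0, -0.3, -0.2]
```

```bash
python3 -m jog '[{"tx":0.003,"ty":0,"tz":0,"ax":0,"ay":0,"az":0,"hand":0},{"tx":0.003,"ty":0,"tz":0,"ax":0,"ay":0,"az":0,"hand":0}]'|egrep "pos|force"
```

```text
tool_pos: [486.2, 203.1, 259.7]
ft_force: [3.2, 0.4, -0.1]
```

```bash
python3 -c "
from h import *
from bench import snapshot
tipnow()
s=snapshot('wrist');cv2.imwrite('pics/wrist14c.png',cv2.resize(s['pixels'][100:260,240:400,::-1],None,fx=3.7,fy=3.7))
s=snapshot('side');cv2.imwrite('pics/side14c.png',cv2.resize(s['pixels'][270:330,250:330,::-1],None,fx=9,fy=9,interpolation=cv2.INTER_CUBIC))"
```

```text
tip [460.3 206.2  37.7] along out -99.9 lateral [ 0.1  0.1 -0.1] angle 0.11
```

View pics/wrist14c.png

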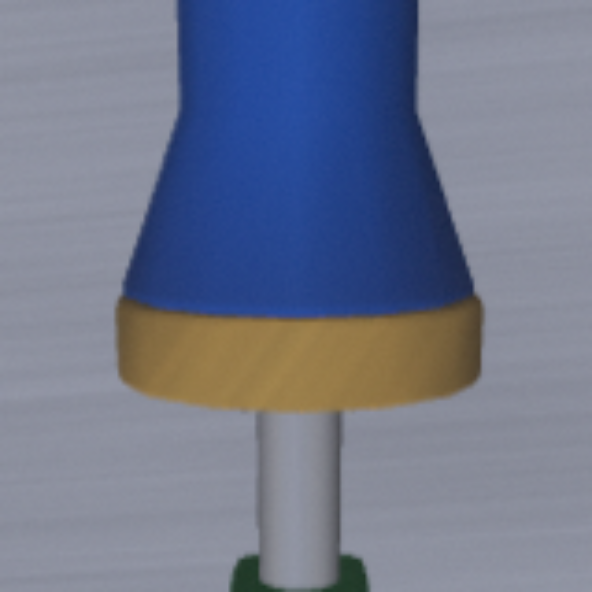

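View pics/side14c.png

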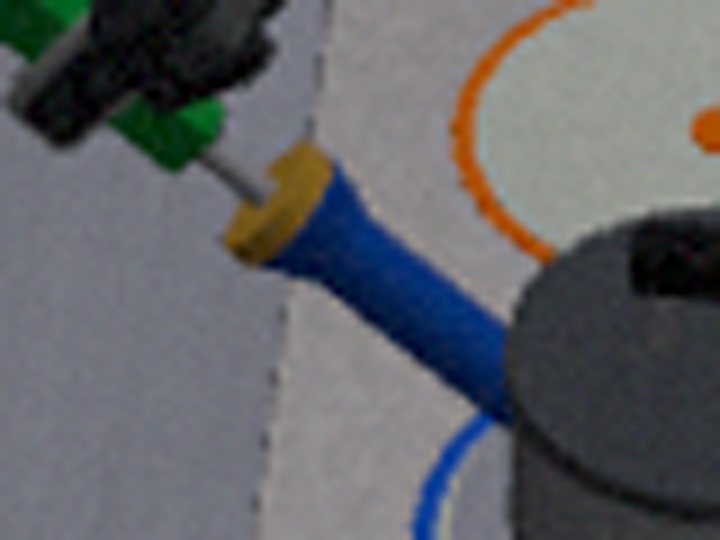

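The collar sits flush on the rim with no gap in either view, and force is rising. One more light press, a short hold, then withdraw straight.

```bash
python3 -m jog '[{"tx":0.003,"ty":0,"tz":0,"ax":0,"ay":0,"az":0,"hand":0},{"tx":0.003,"ty":0,"tz":0,"ax":0,"ay":0,"az":0,"hand":0},{"tx":0.003,"ty":0,"tz":0,"ax":0,"ay":0,"az":0,"hand":0}]'|egrep "pos|force"; python3 -c "
from h import *
tipnow();ins(40)"
```

```text
tool_pos: [486.0, 203.2, 259.7]
ft_force: [4.7, -0.5, 1.4]
tip [460.2 206.3  37.7] along out -99.9 lateral [ 0.1  0.2 -0.1] angle 0.14
t=16.85 grasp now [585.3 191.7 141.2] rpy [179.95  40.14 173.33] F [ 4.7 -0.5  1.4] gap 12.9 q [ 24. -10. 123. -34.  36. -37.]
  t*: [-0.935 -0.001  0.004]  a*: [0.001 0.003 0.   ]
```

```bash
python3 -m jog '[{"tx":-0.04,"ty":0,"tz":0,"ax":0,"ay":0,"az":0,"hand":0},{"tx":-0.1,"ty":0,"tz":0,"ax":0,"ay":0,"az":0,"hand":0},{"tx":-0.17,"ty":0,"tz":0,"ax":0,"ay":0,"az":0,"hand":0},{"tx":-0.24,"ty":0,"tz":0,"ax":0,"ay":0,"az":0,"hand":0},{"tx":-0.31,"ty":0,"tz":0,"ax":0,"ay":0,"az":0,"hand":0}]'|egrep "pos|force"; python3 -c "
from h import *
tipnow();ins(40)"
```

```text
tool_pos: [522.0, 198.9, 290.0]
ft_force: [-0.6, -0.8, -0.5]
tip [496.  202.1  67.9] along out -52.9 lateral [ 0.   0.1 -0. ] angle 0.08
t=17.27 grasp now [621.1 187.4 171.3] rpy [179.96  40.08 173.32] F [-0.6 -0.8 -0.5] gap 12.9 q [ 22.  -8. 118. -30.  37. -43.]
  t*: [-0.621 -0.001  0.002]  a*: [0.001 0.002 0.   ]
```

```bash
python3 -m jog '[{"tx":-0.07,"ty":0,"tz":0,"ax":0,"ay":0,"az":0,"hand":0},{"tx":-0.14,"ty":0,"tz":0,"ax":0,"ay":0,"az":0,"hand":0},{"tx":-0.21,"ty":0,"tz":0,"ax":0,"ay":0,"az":0,"hand":0},{"tx":-0.29,"ty":0,"tz":0,"ax":0,"ay":0,"az":0,"hand":0},{"tx":-0.37,"ty":0,"tz":0,"ax":0,"ay":0,"az":0,"hand":0}]'|egrep "pos|force"; python3 -c "
from h import *
tipnow();ins(40)"
```

```text
tool_pos: [564.0, 193.9, 325.3]
ft_force: [-0.2, 0.1, -0.6]
tip [537.8 197.  103.3] along out 2.1 lateral [ 0.  -0.1 -0. ] angle 0.05
t=17.68 grasp now [663.  182.3 206.6] rpy [179.99  40.04 173.34] F [-0.2  0.1 -0.6] gap 12.7 q [ 19.  -4. 111. -26.  40. -49.]
  t*: [-0.254  0.     0.001]  a*: [0.001 0.001 0.001]
```

```bash
python3 -m jog '[{"tx":-0.08,"ty":0,"tz":0,"ax":0,"ay":0,"az":0,"hand":0},{"tx":-0.16,"ty":0,"tz":0,"ax":0,"ay":0,"az":0,"hand":0},{"tx":-0.24,"ty":0,"tz":0,"ax":0,"ay":0,"az":0,"hand":0},{"tx":-0.32,"ty":0,"tz":0,"ax":0,"ay":0,"az":0,"hand":0},{"tx":-0.4,"ty":0,"tz":0,"ax":0,"ay":0,"az":0,"hand":0}]'|egrep "pos|force"; python3 -c "
from h import *
tipnow();ins(60)
from bench import snapshot
for n in ('side',):
    s=snapshot(n);cv2.imwrite('pics/side15.png',s['pixels'][...,::-1])"
```

```text
tool_pos: [609.7, 188.5, 363.9]
ft_force: [-0.4, 0.0, -0.4]
tip [583.5 191.6 141.9] along out 62.2 lateral [ 0. -0. -0.] angle 0.05
t=18.10 grasp now [708.7 177.  245.3] rpy [179.99  40.05 173.34] F [-0.4  0.  -0.4] gap 12.7 q [ 17.  -0. 103. -22.  43. -54.]
  t*: [0.014 0.    0.001]  a*: [0.001 0.001 0.001]
```

View pics/side15.png

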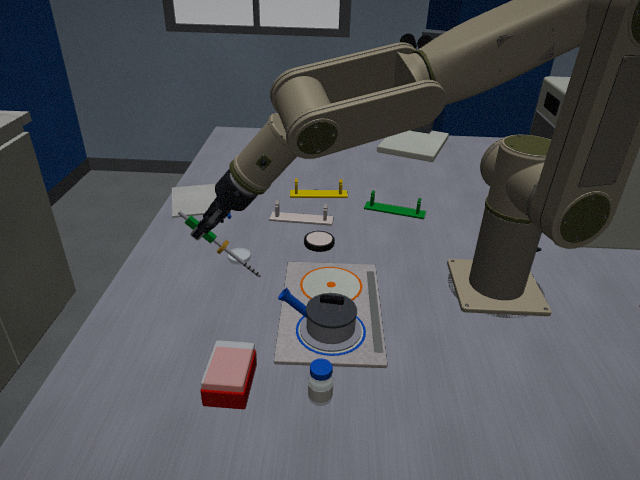

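The rod is fully out with its tip at (258,275), and the pot still stands in the blue ring. Next, level it and carry it over the disc.

```bash
cat >> h.py <<'E'
D=np.array([470.9,-173.3])
def fin(z,yaw=174,off=(0,0)):
    R=vert(yaw);plan(np.array([D[0]+off[0],D[1]+off[1],z])-R@np.array([TIP,0,RZ]),R,grasp=False)
    tipnow()
E
python3 -c "
from h import *
fin(180)"
python3 -m jog '[{"tx":0,"ty":-0.2,"tz":0,"ax":0,"ay":0.1,"az":0,"hand":0},{"tx":0,"ty":-0.4,"tz":0,"ax":0,"ay":0.25,"az":0,"hand":0},{"tx":0,"ty":-0.6,"tz":0,"ax":0,"ay":0.4,"az":0,"hand":0},{"tx":0,"ty":-0.8,"tz":0,"ax":0,"ay":0.55,"az":0,"hand":0},{"tx":0,"ty":-1,"tz":0,"ax":0,"ay":0.7,"az":0,"hand":0}]'|egrep "pos|force"
python3 -c "
from h import *
fin(180)"
```

```text
t=18.15 grasp now [710.6 176.9 248.1] rpy [179.91  40.25 173.29] F [ 0.2 -1.   0.9] gap 12.7 q [ 17.  -0. 102. -22.  42. -55.]
  t*: [-0.192 -2.491  0.45 ]  a*: [-0.004  0.895 -0.014]
tip [585.8 191.6 144.3] along out 65.5 lateral [-0.2  0.3  0.3] angle 0.26
tool_pos: [591.1, 38.6, 364.2]
ft_force: [0.2, -0.8, -1.5]
t=18.57 grasp now [613.4  36.4 210.8] rpy [179.87   8.31 173.41] F [ 0.2 -0.8 -1.5] gap 13.0 q [ -1.   3.  94.  -1.  74. -84.]
  t*: [-0.418 -1.485  0.268]  a*: [ 0.002  0.185 -0.013]
tip [452.9  55.  189.3] along out 5.4 lateral [ -87.4 -141.8   83.8] angle 31.69
```

```bash
python3 -m jog '[{"tx":-0.08,"ty":-0.2,"tz":0,"ax":0,"ay":0.08,"az":0,"hand":0},{"tx":-0.16,"ty":-0.4,"tz":0,"ax":0,"ay":0.17,"az":-0.013,"hand":0},{"tx":-0.24,"ty":-0.6,"tz":0,"ax":0,"ay":0.17,"az":-0.013,"hand":0},{"tx":-0.32,"ty":-0.8,"tz":0,"ax":0,"ay":0.17,"az":-0.013,"hand":0},{"tx":-0.36,"ty":-1,"tz":0,"ax":0,"ay":0.17,"az":-0.013,"hand":0}]'|egrep "pos|force"
python3 -m jog '[{"tx":0,"ty":-0.2,"tz":0.1,"ax":0,"ay":0,"az":0,"hand":0},{"tx":0,"ty":-0.35,"tz":0.2,"ax":0,"ay":0,"az":0,"hand":0},{"tx":0,"ty":-0.42,"tz":0.2,"ax":0,"ay":0,"az":0,"hand":0},{"tx":0,"ty":-0.42,"tz":0.2,"ax":0,"ay":0,"az":0,"hand":0},{"tx":0,"ty":-0.42,"tz":0.2,"ax":0,"ay":0,"az":0,"hand":0}]'|egrep "pos|force"
python3 -c "
from h import *
fin(129)"
```

```text
tool_pos: [627.9, -117.3, 371.3]
ft_force: [0.6, 0.4, -1.0]
tool_pos: [621.0, -178.1, 341.8]
ft_force: [-0.5, 0.6, -1.0]
t=19.40 grasp now [ 623.5 -178.4  186.8] rpy [-180.      0.92  173.88] F [-0.5  0.6 -1. ] gap 12.8 q [ -21.   16.   82.    0.   81. -105.]
  t*: [-0.082 -0.072  0.4  ]  a*: [-0.     0.021 -0.003]
tip [ 461.4 -161.   186.2] along out 29.2 lateral [ -97.  -355.6   65.4] angle 39.08
```

```bash
python3 -m jog '[{"tx":-0.04,"ty":-0.05,"tz":0.12,"ax":0,"ay":0.021,"az":-0.003,"hand":0},{"tx":-0.082,"ty":-0.072,"tz":0.25,"ax":0,"ay":0.021,"az":-0.003,"hand":0},{"tx":-0.082,"ty":-0.072,"tz":0.36,"ax":0,"ay":0.021,"az":-0.003,"hand":0},{"tx":-0.082,"ty":-0.072,"tz":0.4,"ax":0,"ay":0.021,"az":-0.003,"hand":0},{"tx":-0.082,"ty":-0.072,"tz":0.4,"ax":0,"ay":0.021,"az":-0.003,"hand":0}]'|egrep "pos|force"
python3 -m jog '[{"tx":0,"ty":0,"tz":0,"ax":0,"ay":0,"az":0,"hand":0},{"tx":0,"ty":0,"tz":0,"ax":0,"ay":0,"az":0,"hand":0},{"tx":0,"ty":0,"tz":0,"ax":0,"ay":0,"az":0,"hand":0}]'|egrep "pos|force"
python3 -c "
from h import *
from bench import snapshot
fin(129)
for n in ('side','wrist','top'):
    s=snapshot(n);np.savez(f'pics/{n}20.npz',**{k:np.array(v) for k,v in s.items()});cv2.imwrite(f'pics/{n}20.png',s['pixels'][...,::-1])
    if n=='side':cv2.imwrite('pics/side20c.png',cv2.resize(s['pixels'][150:270,250:370,::-1],None,fx=5,fy=5,interpolation=cv2.INTER_CUBIC))
    if n=='top':cv2.imwrite('pics/top20c.png',cv2.resize(s['pixels'][180:300,340:460,::-1],None,fx=5,fy=5,interpolation=cv2.INTER_CUBIC))
"
```

```text
tool_pos: [632.7, -188.5, 280.2]
ft_force: [-0.4, -0.4, -0.8]
tool_pos: [633.5, -190.1, 283.6]
ft_force: [0.6, 0.1, -0.7]
t=20.07 grasp now [ 633.8 -190.3  128.6] rpy [-1.7992e+02  1.2000e-01  1.7410e+02] F [ 0.6  0.1 -0.7] gap 13.0 q [ -21.   21.   82.   -0.   77. -105.]
  t*: [ 0.003 -0.002  0.011]  a*: [-0.002  0.003  0.002]
tip [ 471.7 -173.5  130.2] along out 2.2 lateral [ -66.2 -370.5   26.8] angle 39.88
```

View pics/side20c.png

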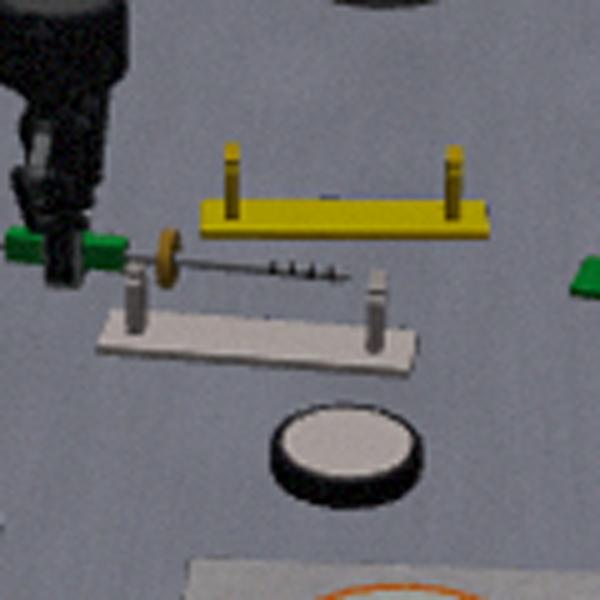

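View pics/top20c.png

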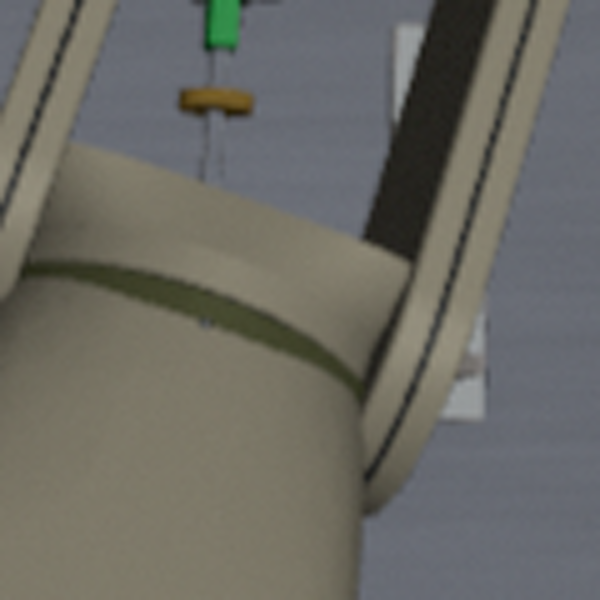

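View pics/wrist20.png

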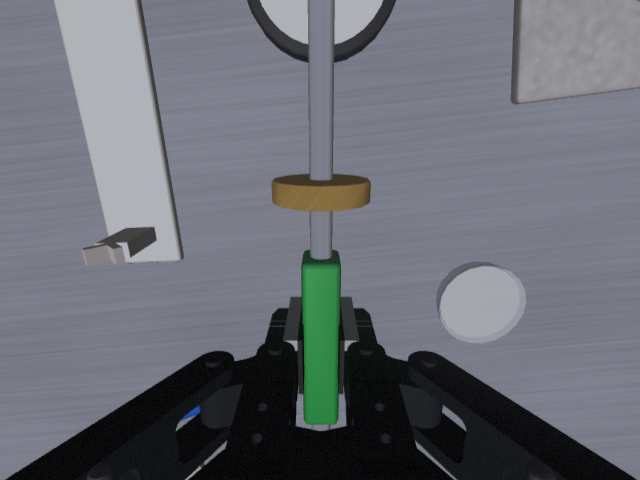

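The side crop shows the rod level with its tip at (350,277), straight above the disc (348,440). In the wrist view the rod's axis lies over the disc. I check the tip and the pot numerically.

```bash
python3 -c "
from h import *
a=load('pics/side20.npz');b=load('pics/top20.npz')
print('pred tip',proj(a,[471.7,-173.5,130.2]),'seen (319.6,205.2)')
print('disc top pred',proj(a,[470.9,-173.3,19]),'seen',250+347/5-.4,150+443/5-.4)
cv2.imwrite('pics/top20p.png',cv2.resize(b['pixels'][200:330,170:340,::-1],None,fx=4.6,fy=4.6,interpolation=cv2.INTER_CUBIC))
cv2.imwrite('pics/side20p.png',cv2.resize(a['pixels'][240:410,190:400,::-1],None,fx=3.5,fy=3.5,interpolation=cv2.INTER_CUBIC))
"
```

```text
pred tip [320.31991506 204.37657773] seen (319.6,205.2)
disc top pred [319.71295592 238.03020155] seen 319.0 238.2
```

View pics/top20p.png

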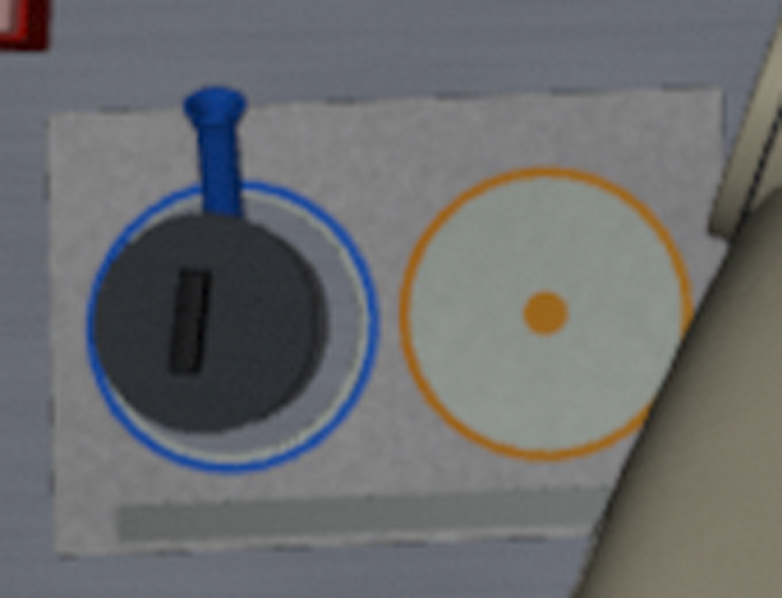

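View pics/side20p.png

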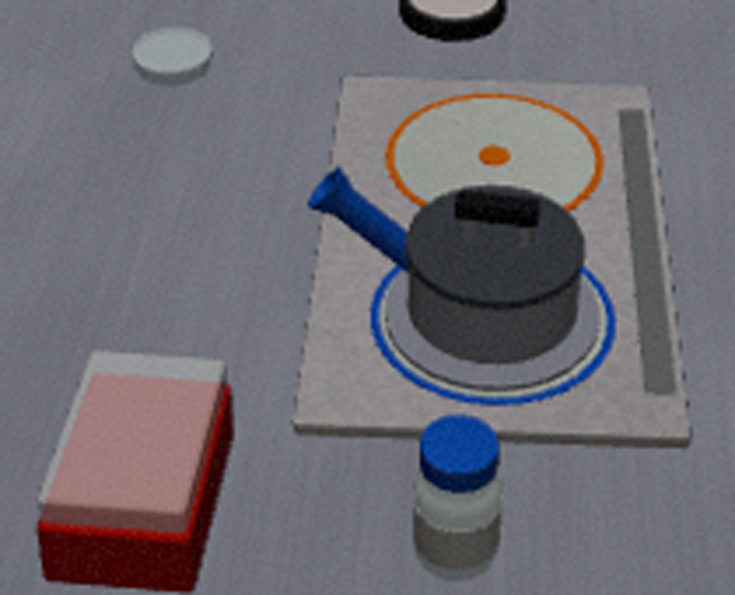

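```bash
python3 -m jog '[{"tx":0,"ty":0,"tz":0,"ax":0,"ay":0,"az":0,"hand":0},{"tx":0,"ty":0,"tz":0,"ax":0,"ay":0,"az":0,"hand":0},{"tx":0,"ty":0,"tz":0,"ax":0,"ay":0,"az":0,"hand":0}]'; python3 -c "
from h import *
from bench import *
b=load('pics/top20.npz');rgb=b['pixels'].astype(int)
print('pot handle',ray(b,(210.9,269.4),108),'ring centre (top) ~ (427,208)')
fin(129);print(np.round(sense()['qd'],2));print(hand_in())"
```

```text
time: 20.47
tool_pos: [632.8, -190.4, 281.6]
tcp_rot: [-180.0, -0.0, 174.1]
ft_force: [0.6, -0.1, -0.7]
finger_gap: 13.0
pot handle [427.22673459 206.13499574 108.        ] ring centre (top) ~ (427,208)
t=20.47 grasp now [ 632.7 -190.5  126.6] rpy [-1.7996e+02 -4.0000e-02  1.7405e+02] F [ 0.6 -0.1 -0.7] gap 13.0 q [ -21.   21.   82.   -0.   77. -105.]
  t*: [-0.001  0.001 -0.003]  a*: [-0.001 -0.001  0.001]
tip [ 470.6 -173.6  128.7] along out 0.4 lateral [ -65.9 -370.8   26.4] angle 40.04
[-0.01  0.14 -0.04 -0.02  0.01 -0.03]
the job is handed in; nothing more can be done
None
```

I did the whole job in order and handed it in at 20.5 s; the hand-in itself gives no verdict.

- **Pot:** I slid it along the plate by its handle, pressing down lightly so it never lifted. After release, the wrist camera put its foot about 0.5 mm from the blue ring's middle. The last top view put the handle about 2 mm off in y. The two cameras disagree by about that much, which is close to the calibration error.
- **Rod in the tube:** I took the rod from the white rack and pushed it into the tube. The collar sat flush on the rim in both views, with about 5 N of contact force. I then drew it straight out with almost no force.
- **Finish:** The rod is still gripped, level to about 0.1 degrees and still. Its tip is at (470.6, -173.6, 128.7), about 110 mm above the disc's face and within about 1 mm of its middle. The side view agreed to about 1 pixel; in the top view the arm hid the tip, so that check was not possible.
- **Bystanders:** The arm did not go near the dish, tip box or jar, and the last side view showed nothing disturbed.

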